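Seat the laser tube and steer its spot into the ring

ROBOT

A 6-joint arm with a two-finger parallel gripper is mounted at the origin on a cart in front of the work surface, level with it; the furniture and walls round the work are solid. World frame = base frame: x ahead of the robot, y to its left, z up, the work surface at z = 0. Lengths are in m, angles in rad, forces in N, time in s.
With the tool pointing down it reaches from about 0.375 to 0.9 m from the base axis. Payload 3.1 kg.
Tool frame: the origin (TCP) lies on the centre line of the jaws, within the pads' length; the fingertips stand 25 mm ahead of it and the grasp point (between the pads) lies 6 mm ahead of it (robot.nose_length is the y of the fingertips in the tool frame, in m); y points along the fingers, z is the direction in which the jaws open and shut, and the axes are right-handed (so a half turn about y gives the same grasp; the last joint's range is limited). The gripper opens to 87 mm and grips with 3 to 60 N. Pads are 19 mm wide; open, the fingers measure 117 mm over their backs; the gripper's body (75 mm by 190 mm) begins 51 mm behind the grasp point.
Start: joints at [-1.327, 0.527, 1.433, -0, 1.181, -0.178], TCP at [0.256, -0.57, 0.248] pointing down, gripper open.
Joint ranges: [-3.08, 3.08], [-0.75, 2.2], [0.22, 2.44], [-1.43, 4.57], [0, 2.65], [-2.85, 2.85]. Speed limits (rad/s): [2.79, 2.79, 3.14, 3.14, 3.14, 3.14].

INTERFACE

Orientations are given as a unit quaternion [x, y, z, w].
In Python, from rig import robot, eyes, ticket gives the robot as it stands.
- The arm moves only by the tool play_rows, never from a script. Its argument "series" is a list of rows, each a list of 7 numbers: the opening, from 0 (shut) to 1 (fully open), then the shift along the tool's x, y, z scaled (see below), then the turn, a rotation vector about the tool's x, y, z scaled (see below). In form: [[claw, dx, dy, dz, ax, ay, az], ...]. A call has 1 to 12 rows; each row shifts and turns the commanded pose from where the row before left it, along the tool's axes as they then stand; what a row does not reach is not made up. The controller multiplies each number of a shift by 100 mm and each number of a turn by 180 degrees. A row lasts 1/12 s, in which the tool goes at most 41.7 mm and 7.16 degrees, less where a joint would pass 70% of its speed; a pose out of reach is approached as far as the arm can. A call with a number of a shift or a turn outside -1 to 1 is refused whole. A call with a gripper value outside its range is refused whole. The fingers move at their own pace and stop on an object; "grip_force" is the grip in N (left out, the last holds). Time passes only in rows, so rows that do not move let the fingers close. It gives the time, the measured TCP pose, the force and the opening at its end, in the units of the state.
- robot.get_obs(): the state, without advancing time (a new reading comes with each control period).
- eyes.camera(name): name is "scene" or "side" or "wrist"; returns the picture (400x640x3 uint8, red, green, blue); there is no depth.
- eyes.camera_params(name): a dict with "K" (3x3 intrinsics, pixels), "rvec" (rotation vector, rad) and "tvec" (3), from world to camera coordinates, as OpenCV has them. Camera axes: x right, y down, z forward; pixel columns grow to the right and rows downward; lengths in m; the calibration is good to about 2 mm. The wrist camera is an equidistant fisheye: a pixel r from the principal point sees the ray r / f radians off the axis. A picture is of the moment at which its call begins: read the wrist's pose just before it. camera_params takes no time and is no camera call; for the wrist camera it gives the pose at the moment of the call.
- ticket.hand_in(): hands the job in, once; it reports no verdict.
The state is a dict: "time": time; "q": joint angles; "joint_velocities": joint speeds; "joint_torque": joint torques, N m; "position": TCP position; "tool_rot": TCP orientation; "ft_force": force on the tool from outside, world axes, zero at the start; "moment": the same for the moment, N m; "grip_width": finger opening in m.
Only numpy, scipy, OpenCV 4.12 (cv2) and the standard library are available. Lean on these libraries where they do the work, as an engineer would, in place of code of your own. Each camera call takes 0.05 s, during which the arm holds its last target.

TASK

Lay the round laser tube in the V-cradle behind the mirror, about centred lengthwise and with its thin nose towards the mirror, let it settle and let go, so that its light comes on. Then turn the mirror mount's two leaning knurled screws, one after the other, until the red spot sits centred in the engraved ring on the white target plate (not on the square, triangle or cross). Leave the tube lying in the cradle and the shafts, sleeve and collet standing around undisturbed.

Things in the scene. Friction and masses are not known exactly. Their poses are not given: they have to be found in the camera images.
- laser_tube: Loose round laser pointer, an aluminium tube lying on its side, about 120 g. Origin on its axis; x runs along the axis towards the thin nose from which the light comes. Barrel 18 mm in diameter, from x = -52 to +46 mm; then a nose 13 mm in diameter to x = +58 mm. A thin dark band goes round the tail at x = -43. It may have any roll about x.
- tube_nose (a point): Tip of the laser tube's thin nose, on its axis (x = +58 mm from the tube's origin).
- rig: Fixed alignment rig on an aluminium base 320 x 140 x 12 mm. Origin on the bench under the mirror; x runs along the base, away from the robot: from the target plate past the mirror to the V-cradle; y left, z up. Posts at (0, +-56) mm carry a bridge (top 170 mm, y from -110 to +70) with the two screws on it, highest point 230 mm, and the mirror below. At x = 130 a column carries the cradle.
- cradle_seat (a point): Where the tube's origin belongs when it lies in the V-cradle: 150 mm over the bench, at x = 130, y = 0 of the rig; same axes as the rig. The groove runs along x; the tube's x axis (nose) must point along the rig's -x. Groove: two 90-degree V yokes, 6 mm thick, 33 mm before and behind this point; their arms spread 22 mm either side of the axis and rise 5 mm above it.
- target_centre (a point): Centre of the top of the white 90 x 90 mm target plate, 18 mm over the bench, at x = -90, y = 0 mm of the rig; same axes as the rig. Four marks are engraved near its corners, each about 18 mm from here in rig x and in y: a ring, a square, a triangle and a cross, 18 to 23 mm across, in varying order.
- cradle_pin (a point): Top of the rest switch's pin in the middle of the cradle, released, 6 mm below the groove's axis: pin 10 mm thick on a 14 mm thick post that ends 23 mm below the axis. The tube's weight alone presses the pin down 3 mm, which switches the light on. Else the space between the yokes (60 mm) is free for fingers down to 50 mm below the axis.
- centre_screw (a joint): Angle of the middle screw (over the mirror), rad, range -3 to 3, starts between -0.45 and 0.45; positive is anticlockwise looking down onto its knob. +1 rad moves the spot 14 mm straight away from the vertical line through the rig's origin (so roughly along the rig's -x). Stays where it is left; needs about 0.03 N m.
- side_screw (a joint): Angle of the side screw (right of the middle one as the robot sees it), same range, start and sense. +1 rad swings the spot 0.15 rad anticlockwise, seen from above, about the vertical line through the rig's origin (roughly 13 mm along the rig's -y); the middle screw swings round with it. Stays where it is left; needs about 0.03 N m.
- centre_screw_grip (a point): Centre of the middle screw's knurled steel knob, where to grip: 22 mm in diameter, 22 mm long. The point has upright axes that swing with the mount (x away from the robot). The knob's axis, pointing out of the knob, leans 28 degrees from the vertical towards the point's -x: (-0.469, 0, 0.883). The knob ends 11 mm either way along its axis; a boss 38 mm in diameter lies 27 mm below the centre along it.
- side_screw_grip (a point): The same for the side screw's equal knob (this point's axes are the rig's), on the bridge's right end, 88 mm from the middle knob along the rig's -y and 215 mm over the bench, like the middle one.
- spot: The light spot, a red disc 8 mm in diameter on the white target plate; origin at its centre. Shows only while the tube rests in the cradle; until then its pose is reported, but it lies out of sight just under the plate's face.
- mark_ring: Open ring, 18 mm across, engraved thin and dark on the white target plate: the mark to hit. Origin at its centre.
- shaft_step: Bystander: stepped steel shaft standing on its flange, 28 mm in diameter, 81 mm tall; origin at its foot. Stands beside one end of the laser tube at first.
- sleeve: Bystander: flanged steel sleeve 32 mm in diameter, 24 mm tall, beside the tube's other end; origin at its foot.
- shaft_short: Bystander: short steel shaft standing upright, 24 mm in diameter, 56 mm tall, left of the rig; origin at its foot.
- collet: Bystander: collet 29 mm in diameter, 31 mm tall, left of the rig; origin at its foot. (Beyond it, off the bench's left edge, a sound-level meter on a tripod stands fixed: rise to about 0.4 m before passing over it.)

How it is judged:
On the way, in this order (a step that is already met when the one before it is completed fails the run):
1. the laser tube lies settled in the V-cradle, nose towards the mirror, let go (x of laser_tube in the frame of cradle_seat between -0.01 and 0.01 m and y of laser_tube in the frame of cradle_seat between -0.003 and 0.003 m and z of laser_tube in the frame of cradle_seat between -0.003 and 0.003 m and angle between the x axis of laser_tube and the x axis of rig, either way round below 0.06 rad and x of tube_nose in the frame of rig below 0.11 m and contact force between the fingers and laser_tube below 0.05 N and linear speed of laser_tube below 0.01 m/s), for 0.2 s.
2. the spot is in the ring (horizontal distance between spot and mark_ring below 0.004 m), for 0.2 s.
At the end, for the whole second after the job is handed in: The laser tube lies at rest in the V-cradle, untouched: its origin within 10 mm of the seat along the groove, 3 mm across it and 3 mm in height, parallel to the groove within 0.06 rad, nose towards the mirror; the spot's centre lies within 4 mm of the ring's centre and both screws are still (all of step 1 and horizontal distance between spot and mark_ring below 0.004 m and velocity of joint centre_screw between -0.05 and 0.05 rad/s and velocity of joint side_screw between -0.05 and 0.05 rad/s).
It fails at once if the shaft step is pushed more than 20 mm or tipped over (distance of shaft_step from where it was at the start of the episode above 0.02 m or angle between shaft_step's own z axis and vertical above 0.35 rad).
It fails at once if the sleeve is pushed more than 20 mm or tipped over (distance of sleeve from where it was at the start of the episode above 0.02 m or angle between sleeve's own z axis and vertical above 0.35 rad).
It fails at once if the shaft short is pushed more than 20 mm or tipped over (distance of shaft_short from where it was at the start of the episode above 0.02 m or angle between shaft_short's own z axis and vertical above 0.35 rad).
It fails at once if the collet is pushed more than 20 mm or tipped over (distance of collet from where it was at the start of the episode above 0.02 m or angle between collet's own z axis and vertical above 0.35 rad).
It also fails if it takes over 72 s, if anything falls off the work surface, if the arm or the gripper's body presses on something with over 40 N, if the wrist force passes 120 N, or if a joint passes its speed limit or range.

## Working session

There is one attempt and no reset: what is moved stays moved. The work goes in short steps, Python scripts to look and compute and a tool call to move; the robot and the scene stay as the last step left them, time stands still between calls to the robot, and variables do not carry over. Pictures are saved under pics/ and viewed, and the job is handed in when it is done.

Besides the shell and the picture viewer there is one more tool, called after "Emit:" as name(argument=value, ...), one argument or row to a line, values as JSON. play_rows: Moves the arm, as the interface text tells. Its arguments: {"type":"object","properties":{"series":{"type":"array","items":{"type":"array","items":{"type":"number"}}},"grip_force":{"type":"number"}},"required":["series"]}

```bash
mkdir -p pics; ls
python3 - <<'E'
from rig import robot, eyes, ticket
import cv2
print(robot.get_obs())
for n in ["scene","side","wrist"]:
    p=eyes.camera_params(n); print(n,p)
    im=eyes.camera(n); cv2.imwrite(f"pics/{n}0.png",im[:,:,::-1])
print(robot.nose_length)
E
```

```text
pics
{'time': 0.0, 'q': array([-1.32652648e+00,  5.28472588e-01,  1.43386926e+00, -9.58472260e-06,
        1.18140544e+00, -1.78536373e-01]), 'joint_velocities': array([-0.00090941,  0.00053639, -0.00088699, -0.00072781,  0.00065004,
        0.00019722]), 'joint_torque': array([-6.31538915e-04, -4.40046787e+01, -1.76592153e+01,  6.33846782e-02,
        5.80563443e-02, -1.47754113e-04]), 'position': array([ 0.25629087, -0.56930467,  0.24657814]), 'tool_rot': array([-0.14840296,  0.69212538, -0.69060285,  0.14834663]), 'ft_force': array([ 1.1203822 , -0.41257705,  0.26451867]), 'moment': array([0.04255534, 0.01007726, 0.05635199]), 'grip_width': 0.08673250271610379}
scene {'K': array([[394.7914547 ,   0.        , 320.60274257],
       [  0.        , 394.7914547 , 202.68213769],
       [  0.        ,   0.        ,   1.        ]]), 'rvec': array([ 1.34199486, -2.12644084,  0.96742347]), 'tvec': array([0.34983128, 0.37253713, 0.68262601])}
side {'K': array([[498.82072589,   0.        , 325.67377076],
       [  0.        , 498.82072589, 202.01370322],
       [  0.        ,   0.        ,   1.        ]]), 'rvec': array([ 1.99431061, -0.09342844,  0.09458909]), 'tvec': array([-0.49372002,  0.20004008,  0.93400425])}
wrist {'K': array([[309.70691629,   0.        , 319.40990187],
       [  0.        , 309.70691629, 200.64641692],
       [  0.        ,   0.        ,   1.        ]]), 'rvec': array([-2.4474896 ,  1.58219145,  0.21107947]), 'tvec': array([-0.62437275, -0.0309792 ,  0.38951206])}
0.025
```

View pics/scene0.png

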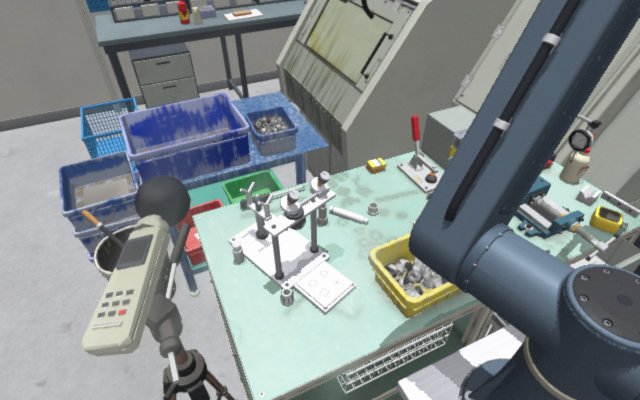

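View pics/side0.png

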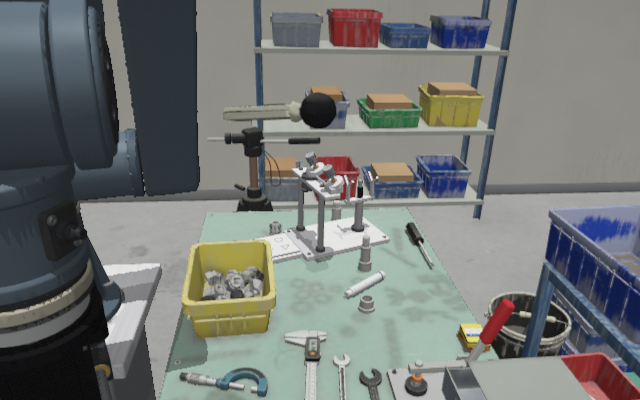

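View pics/wrist0.png

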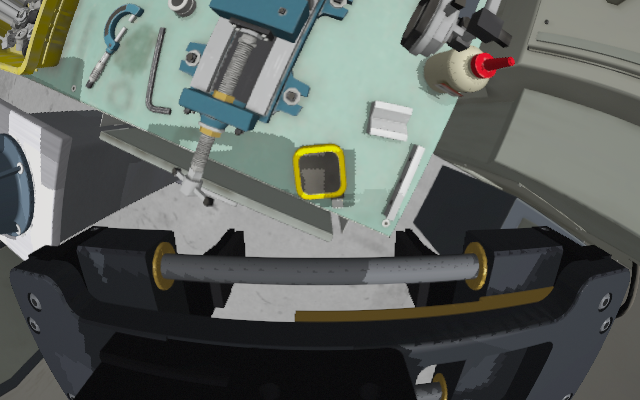

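The scene picture shows the rig at about (285,240) and the tube at (348,215). In the side view the tube is at (365,285), between the shaft at (365,255) and the sleeve at (367,303). I'll zoom in next.

```bash
cat > h.py <<'E'
import numpy as np, cv2
from scipy.spatial.transform import Rotation as R
from rig import robot, eyes
def ray(p,name,uv):
    Rm=cv2.Rodrigues(np.array(p['rvec']))[0]; t=np.array(p['tvec']); K=p['K']
    x=(uv[0]-K[0,2])/K[0,0]; y=(uv[1]-K[1,2])/K[1,1]
    if name=='wrist':
        r=np.hypot(x,y); d=np.array([x/r*np.sin(r),y/r*np.sin(r),np.cos(r)]) if r>1e-9 else np.array([0,0,1.])
    else: d=np.array([x,y,1.])
    d=Rm.T@(d/np.linalg.norm(d)); return -Rm.T@t,d
def onz(p,name,uv,z):
    o,d=ray(p,name,uv); return o+d*(z-o[2])/d[2]
def tri(obs):
    A=np.zeros((3,3));b=np.zeros(3);L=[]
    for p,n,uv in obs:
        o,d=ray(p,n,uv);M=np.eye(3)-np.outer(d,d);A+=M;b+=M@o;L.append((o,M))
    x=np.linalg.solve(A,b); return x,[np.linalg.norm(M@(x-o)) for o,M in L]
def proj(p,name,X):
    Rm=cv2.Rodrigues(np.array(p['rvec']))[0]; c=Rm@np.array(X)+p['tvec'];K=p['K']
    if name=='wrist':
        r=np.hypot(c[0],c[1]);th=np.arctan2(r,c[2]);return K[0,2]+K[0,0]*th*c[0]/r,K[1,2]+K[1,1]*th*c[1]/r
    return K[0,2]+K[0,0]*c[0]/c[2],K[1,2]+K[1,1]*c[1]/c[2]
def crop(im,x0,y0,w,h,s,fn):
    c=cv2.resize(im[y0:y0+h,x0:x0+w],None,fx=s,fy=s,interpolation=cv2.INTER_CUBIC)
    for i in range(0,w,20): cv2.putText(c,str(x0+i),(i*s,8),0,.3,(0,0,255),1); 
    for i in range(0,h,20): cv2.putText(c,str(y0+i),(0,i*s+4),0,.3,(0,0,255),1)
    cv2.imwrite(fn,c)
E
python3 - <<'E'
import cv2
from h import crop
crop(cv2.imread('pics/scene0.png'),220,155,170,155,4,'pics/s1.png')
crop(cv2.imread('pics/side0.png'),260,140,150,180,3,'pics/d1.png')
E
```

```text
(no output)
```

View pics/s1.png

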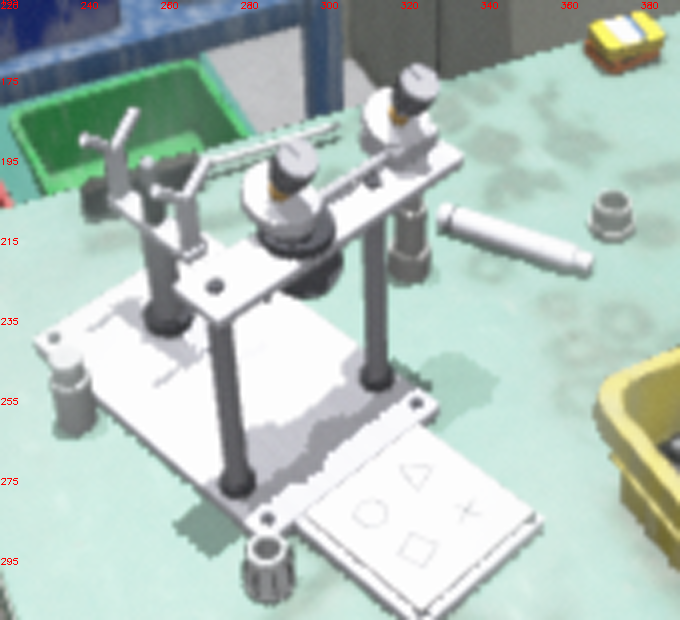

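View pics/d1.png

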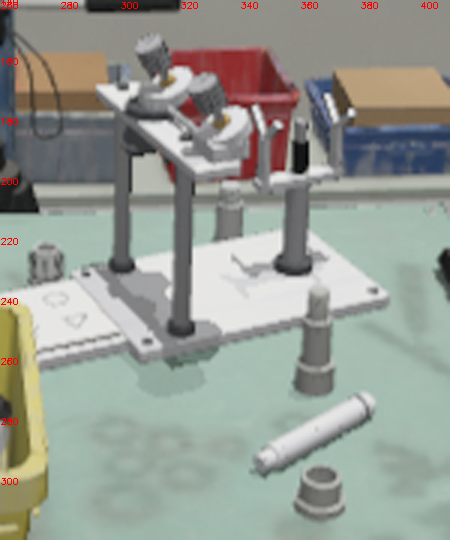

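Run:
```python
from h import *
S=eyes.camera_params('scene');D=eyes.camera_params('side')
s=lambda x,y:(220+x/4-.4,155+y/4-.4); d=lambda x,y:(260+x/3-.3,140+y/3-.3)
def T(n,a,b): x,e=tri([(S,'scene',s(*a)),(D,'side',d(*b))]); print(n,x.round(4),np.round(e,4)); return x
nose=T('nose',(588,264),(260,464)); tail=T('tail',(446,216),(368,404))
print('ax',(nose-tail),np.linalg.norm(nose-tail))
T('step foot',(410,272),(314,385)); T('sleeve foot',(611,232),(319,508))
T('midknobtop',(298,157),(150,45)); T('sideknobtop',(419,80),(203,82))
T('post0',(236,485),(122,265)); T('post1',(376,380),(181,328)); T('col',(167,322),(293,266))
T('ring',(370,514),(58,298)); T('tri',(417,475),(77,320))
T('collet',(268,590),(45,275));
T('short',(72,425),(229,238)); 
T('vfront tip',(157,190),(262,120));T('vback',(136,113),(330,98))
for n,q in dict(ring=(370,514),tri=(417,475),cross=(467,511),sq=(416,549)).items(): print(n,onz(S,'scene',s(*q),.018).round(4))
```

```text
nose [ 0.5376 -0.0035  0.0073] [0.0002 0.0002]
tail [0.6226 0.0601 0.0079] [0.0015 0.0015]
ax [-0.08492166 -0.06362962 -0.00059572] 0.10611678123666739
step foot [ 0.5921  0.1022 -0.0013] [0.0016 0.0016]
sleeve foot [ 0.5697 -0.0407 -0.0036] [0.0012 0.0012]
midknobtop [0.4799 0.2178 0.2225] [0.0002 0.0002]
sideknobtop [0.5097 0.1357 0.2239] [0.0001 0.0001]
post0 [0.463  0.2739 0.013 ] [0.0012 0.0012]
post1 [0.5014 0.1682 0.0128] [0.0009 0.0009]
col [0.6043 0.2666 0.0115] [0.0008 0.0008]
ring [0.4092 0.2145 0.0165] [0.0013 0.0013]
tri [0.4227 0.1788 0.0164] [0.0013 0.0013]
collet [0.3989 0.2815 0.001 ] [0.0025 0.0025]
short [ 0.5603  0.3441 -0.0007] [0.0022 0.0022]
vfront tip [0.5746 0.2678 0.1432] [0.0015 0.0015]
vback [0.6258 0.2619 0.1619] [0. 0.]
ring [0.4066 0.2148 0.018 ]
tri [0.42   0.1793 0.018 ]
cross [0.3852 0.1652 0.018 ]
sq [0.3744 0.202  0.018 ]
```

```bash
cat >> h.py <<'E'
def state():
    o=robot.get_obs(); return np.array(o['position']),R.from_quat(o['tool_rot']).as_matrix(),o
def goto(p,Rt):
    """delta in tool units: shift in CURRENT tool axes (units of 100mm), rotvec in tool axes (units of 180deg)"""
    P,M,o=state()
    sh=M.T@(np.array(p)-P)/.1; rv=R.from_matrix(M.T@Rt).as_rotvec()/np.pi
    print('t',round(o['time'],2),'pos',P.round(4),'q',o['q'].round(2),'grip',round(o['grip_width'],4),'F',o['ft_force'].round(1))
    print('shift',sh.round(4),'rows>=',np.linalg.norm(sh)*100/41.7,' turn',rv.round(4),'rows>=',np.linalg.norm(rv)*180/7.16)
def Rot(ydir,zdir):
    y=np.array(ydir,float);y/=np.linalg.norm(y);z=np.array(zdir,float);z-=y*(y@z);z/=np.linalg.norm(z)
    return np.stack([np.cross(y,z),y,z],1)
E
python3 - <<'E'
from h import *
P,M,o=state(); print(M.round(3))
p=eyes.camera_params('wrist');Rm=cv2.Rodrigues(np.array(p['rvec']))[0];c=-Rm.T@p['tvec'];print('cam',c,'in tool',M.T@(c-P),'fwd tool',M.T@Rm.T[:,2], 'right',M.T@Rm.T[:,0])
for s in (1,-1): goto((.57,.03,.35),Rot((0,0,-1),(-.6*s,.8*s,0)))
E
```

```text
[[-0.912 -0.     0.41 ]
 [-0.41   0.002 -0.912]
 [-0.    -1.    -0.002]]
cam [ 0.32145503 -0.54076235  0.38330154] in tool [-0.07118612 -0.13650063  0.0003264 ] fwd tool [2.60085707e-01 9.65585469e-01 3.57237158e-04] right [-4.06062865e-05 -3.59031936e-04  9.99999935e-01]
t 0.15 pos [ 0.2563 -0.5694  0.2468] q [-1.33  0.53  1.43 -0.    1.18 -0.18] grip 0.0874 F [-0.4  0.2 -0.3]
shift [-5.3202 -1.0235 -4.1815] rows>= 16.411840351069923  turn [2.000e-04 9.297e-01 8.000e-04] rows>= 23.373440273002664
t 0.15 pos [ 0.2563 -0.5694  0.2468] q [-1.33  0.53  1.43 -0.    1.18 -0.18] grip 0.0874 F [-0.4  0.2 -0.3]
shift [-5.3202 -1.0235 -4.1815] rows>= 16.411840351069923  turn [ 0.0005 -0.0703 -0.0002] rows>= 1.7662785773774958
```

Emit:
play_rows(
  series=[
    [1,0,-0.35,0,0,0,0],
    [1,-0.3,-0.35,-0.24,0,0,0],
    [1,-0.31,-0.03,-0.25,0,0,0],
    [1,-0.31,-0.03,-0.25,0,0,0],
    [1,-0.31,-0.03,-0.25,0,0,0],
    [1,-0.31,-0.03,-0.25,0,0,0],
    [1,-0.31,-0.03,-0.25,0,0,0],
    [1,-0.31,-0.03,-0.25,0,0,0],
    [1,-0.31,-0.03,-0.25,0,0,0],
    [1,-0.31,-0.03,-0.25,0,0,0],
    [1,-0.31,-0.03,-0.25,0,0,0],
    [1,-0.31,-0.03,-0.25,0,0,0],
  ],
)

```text
time: 1.15
position: [0.4509, -0.1854, 0.3407]
tool_rot: [-0.148, 0.691, -0.691, 0.148]
ft_force: [0.1, -0.2, -0.3]
grip_width: 0.0868
```

Emit:
play_rows(
  series=[
    [1,-0.31,0,-0.25,0,0,0],
    [1,-0.31,0,-0.25,0,0,0],
    [1,-0.31,0,-0.25,0,0,0],
    [1,-0.31,0,-0.25,0,0,0],
    [1,-0.31,0,-0.25,0,0,0],
    [0.6,0,0,0,0,-0.035,0],
    [0.6,0,0,0,0,-0.035,0],
    [0.6,0,0,0,0,0,0],
    [0.6,0,0,0,0,0,0],
  ],
)

```text
time: 1.9
position: [0.5405, -0.0095, 0.3403]
tool_rot: [-0.223, 0.671, -0.671, 0.222]
ft_force: [0.9, -0.3, -0.3]
grip_width: 0.0682
```

Run:
```python
from h import *
goto((.57,.03,.35),Rot((0,0,-1),(.6,-.8,0)))
p=eyes.camera_params('wrist'); im=eyes.camera('wrist')
np.save('pics/w1.npy',dict(p=p),allow_pickle=True)
cv2.imwrite('pics/w1.png',im[:,:,::-1])
```

```text
t 1.9 pos [ 0.5405 -0.0095  0.3403] q [-0.22  0.31  1.52 -0.    1.31  0.71] grip 0.0682 F [ 0.9 -0.3 -0.3]
shift [-0.4729 -0.0972 -0.1404] rows>= 1.2057536040423653  turn [ 0.0002 -0.001   0.0002] rows>= 0.026533353687930604
```

View pics/w1.png

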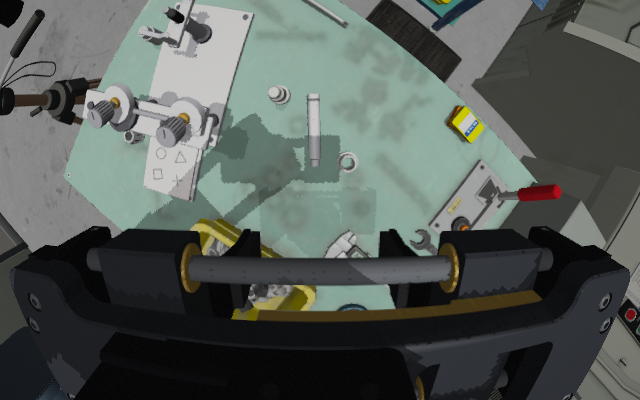

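The wrist picture shows the tube from (313,94) at the tail to (315,166) at the nose, with the step shaft at (280,95) and the sleeve at (348,162). The rig is at upper left and the ring looks to be at about (160,152).

Run:
```python
from h import *
im=cv2.imread('pics/w1.png')
crop(im,255,75,120,110,6,'pics/w1a.png'); crop(im,75,0,185,205,3,'pics/w1b.png')
```

```text
(no output)
```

View pics/w1a.png

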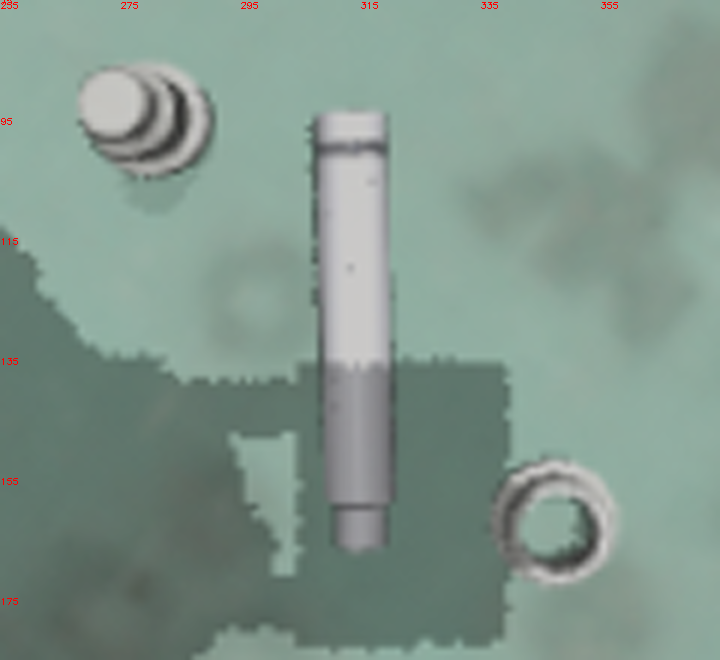

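View pics/w1b.png

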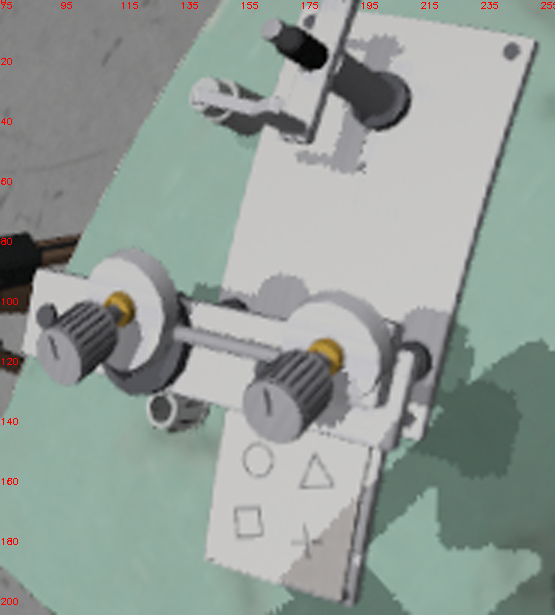

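Run:
```python
from h import *
W=np.load('pics/w1.npy',allow_pickle=True).item()['p']
S=eyes.camera_params('scene');D=eyes.camera_params('side')
s=lambda x,y:(220+x/4-.4,155+y/4-.4); d=lambda x,y:(260+x/3-.3,140+y/3-.3)
wa=lambda x,y:(255+x/6-.4,75+y/6-.4); wb=lambda x,y:(75+x/3-.3,y/3-.3)
def T(n,w,a,b):
    x,e=tri([(W,'wrist',w)]+([(S,'scene',s(*a))] if a else [])+([(D,'side',d(*b))] if b else [])); print(n,x.round(4),np.round(e,4)); return x
n=T('nose',wa(360,546),(588,264),(260,464)); t=T('tail',wa(352,114),(446,216),(368,404))
for nm,q,z in [('nose',(360,548),.009),('bar',(361,505),.009),('band',(351,147),.012),('tail',(352,112),.012)]: print(nm,onz(W,'wrist',wa(*q),z).round(4))
for nm,q,z in [('step foot',(160,125),.0),('sleeve top',(560,520),.024),('sleeve',(556,522),0)]: print(nm,onz(W,'wrist',wa(*q),z).round(4))
m=T('mid top',wb(64,360),(298,157),(150,45));sd=T('side top',wb(274,415),(419,80),(203,82))
r=T('ring',wb(258,460),(370,514),(58,298))
for nm,q in dict(ring=(258,460),tri=(317,472),sq=(249,522),cross=(307,540)).items(): print(nm,onz(W,'wrist',wb(*q),.018).round(4))
print('yaw from knobs',np.arctan2(-(m-sd)[0],(m-sd)[1]))
```

```text
nose [ 0.5371 -0.0037  0.0076] [0.0008 0.0006 0.0005]
tail [0.6228 0.0615 0.0076] [0.0017 0.0023 0.0013]
nose [ 0.5361 -0.0041  0.009 ]
bar [0.5451 0.0023 0.009 ]
band [0.6162 0.0581 0.012 ]
tail [0.6234 0.0631 0.012 ]
step foot [0.5928 0.1015 0.    ]
sleeve top [ 0.5732 -0.0381  0.024 ]
sleeve [ 0.5708 -0.0413  0.    ]
mid top [0.4791 0.2171 0.2229] [0.0014 0.0008 0.001 ]
side top [0.509  0.1352 0.2241] [0.0011 0.0007 0.0006]
ring [0.4088 0.2142 0.0168] [0.0007 0.0011 0.0016]
ring [0.4086 0.2134 0.018 ]
tri [0.4238 0.1794 0.018 ]
sq [0.3757 0.2006 0.018 ]
cross [0.3886 0.1651 0.018 ]
yaw from knobs 0.35057909993889996
```

Run:
```python
from h import *
goto((.574,.025,.0275),Rot((0,0,-1),(.606,-.795,0)))
```

```text
t 1.95 pos [ 0.5405 -0.0099  0.3404] q [-0.23  0.31  1.52  0.    1.31  0.71] grip 0.064 F [ 1.  -0.2 -0.7]
shift [-0.4783  3.1288 -0.0781] rows>= 7.592595518032848  turn [ 0.0001 -0.0037  0.0001] rows>= 0.09266627140150802
```

Emit:
play_rows(
  series=[
    [0.6,-0.08,0.4,-0.013,0,-0.004,0],
    [0.6,-0.08,0.4,-0.013,0,0,0],
    [0.6,-0.08,0.4,-0.013,0,0,0],
    [0.6,-0.08,0.4,-0.013,0,0,0],
    [0.6,-0.08,0.4,-0.013,0,0,0],
    [0.6,-0.08,0.4,-0.013,0,0,0],
    [0.6,0,0.3,0,0,0,0],
    [0.6,0,0,0,0,0,0],
    [0.6,0,0,0,0,0,0],
  ],
)

```text
time: 2.7
position: [0.5729, 0.0251, 0.0693]
tool_rot: [-0.228, 0.67, -0.669, 0.225]
ft_force: [0.8, -0.1, 0.8]
grip_width: 0.0524
```

Run:
```python
from h import *
goto((.574,.025,.0275),Rot((0,0,-1),(.606,-.795,0)))
p=eyes.camera_params('wrist'); im=eyes.camera('wrist')
P,M,o=state(); print([np.round(proj(p,'wrist',P+M@np.array([0,.02,z])),1) for z in (-.03,0,.03)])
cv2.imwrite('pics/w2.png',im[:,:,::-1])
```

```text
t 2.7 pos [0.5729 0.0251 0.0693] q [-0.15  0.72  1.69 -0.    0.74  0.77] grip 0.0524 F [ 0.8 -0.1  0.8]
shift [-0.0092  0.418   0.0089] rows>= 1.0027789024295988  turn [0.001  0.0005 0.001 ] rows>= 0.03677835980228809
[array([266.4, 250.1]), array([320.8, 250.7]), array([375.2, 250.2])]
```

View pics/w2.png

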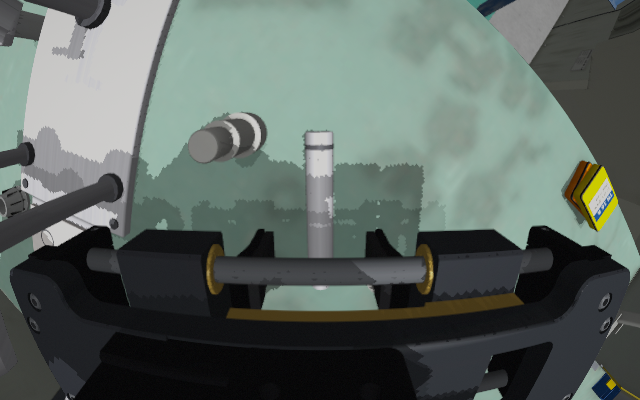

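The tube is centred between the fingers: its column is at about 319 and the jaw centre projects to 321. I'll descend and grip.

Emit:
play_rows(
  series=[
    [0.6,0,0.2,0,0,0,0],
    [0.6,0,0.15,0,0,0,0],
    [0.6,0,0.06,0,0,0,0],
    [0,0,0,0,0,0,0],
    [0,0,0,0,0,0,0],
    [0,0,0,0,0,0,0],
    [0,0,0,0,0,0,0],
    [0,0,0,0,0,0,0],
  ],
  grip_force=25,
)

```text
time: 3.42
position: [0.5747, 0.0256, 0.0307]
tool_rot: [0.227, -0.669, 0.67, -0.228]
ft_force: [-0.0, 0.7, -0.7]
grip_width: 0.0265
```

Emit:
play_rows(
  series=[
    [0,0,0,0,0,0,0],
    [0,0,0,0,0,0,0],
    [0,0,-0.15,0,0,0,0],
    [0,0,-0.4,0,0,0,0],
    [0,0,-0.4,0,0,0,0],
    [0,0,-0.4,0,0,0,0],
    [0,0,-0.4,0,0,0,0],
    [0,0,0,0,0,0,0],
  ],
)

```text
time: 4.08
position: [0.5789, 0.0252, 0.2126]
tool_rot: [0.223, -0.667, 0.672, -0.233]
ft_force: [1.4, -0.2, -0.8]
grip_width: 0.0171
```

Run:
```python
from h import *
a=.35; X=np.array([np.cos(a),np.sin(a),0]);Y=np.array([-np.sin(a),np.cos(a),0])
O=np.array([.4827,.2212,0]); seat=O+.13*X+np.array([0,0,.15]); print(seat)
p=seat-.010*X; p[2]=.15+.0185
goto(p,Rot((0,0,-1),-Y))
p=eyes.camera_params('wrist'); im=eyes.camera('wrist')
cv2.imwrite('pics/w3.png',im[:,:,::-1])
im=eyes.camera('side'); crop(np.ascontiguousarray(im[:,:,::-1]),260,140,150,180,3,'pics/d3.png')
```

```text
[0.60481845 0.26577671 0.15      ]
t 4.08 pos [0.5789 0.0252 0.2126] q [-0.15  0.5   1.6   0.    1.03  0.77] grip 0.0171 F [ 1.4 -0.2 -0.8]
shift [-1.5721  0.4381 -1.7842] rows>= 5.798619963200106  turn [-0.0031  0.0973 -0.0041] rows>= 2.4483373756245204
```

View pics/w3.png

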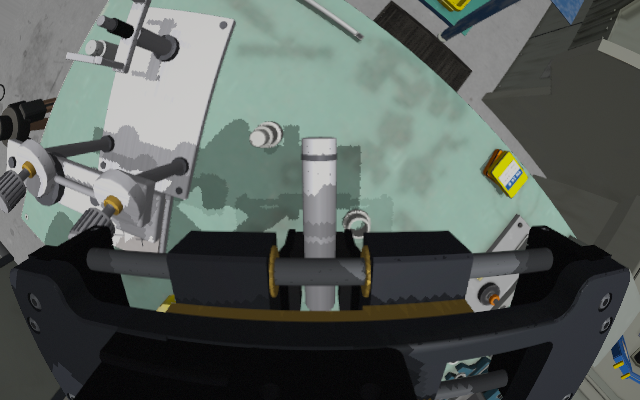

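View pics/d3.png

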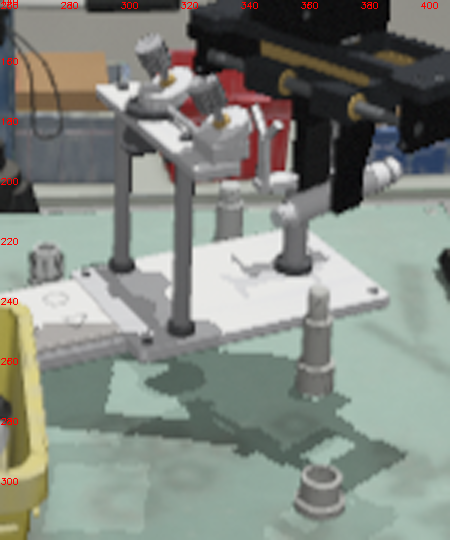

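Run:
```python
from h import *
W=eyes.camera_params('wrist');D=eyes.camera_params('side');S=eyes.camera_params('scene')
P,M,o=state(); print(P,o['grip_width'])
im=eyes.camera('scene'); crop(np.ascontiguousarray(im[:,:,::-1]),260,100,130,130,5,'pics/s4.png')
im=cv2.imread('pics/w3.png'); crop(im,270,120,100,110,6,'pics/w3a.png')
im=eyes.camera('side'); crop(np.ascontiguousarray(im[:,:,::-1]),330,170,80,60,8,'pics/d4.png')
```

```text
[0.57479669 0.02556982 0.20635191] 0.017053174312781243
```

View pics/s4.png

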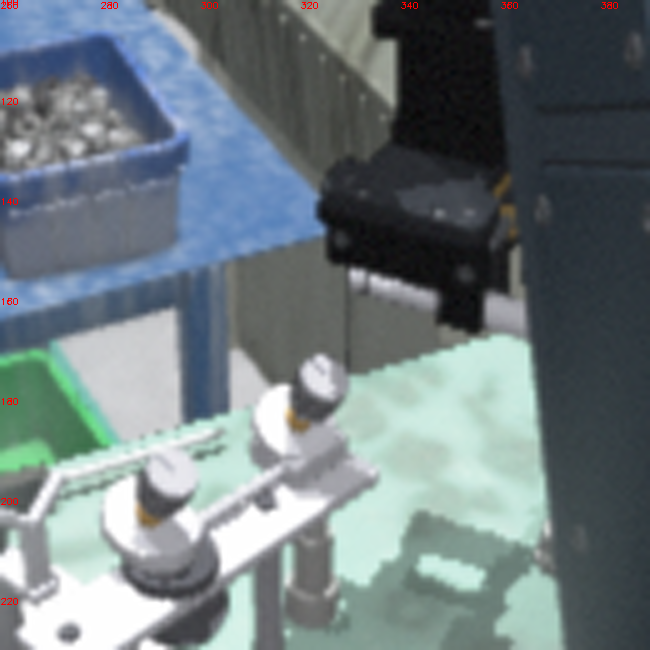

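View pics/w3a.png

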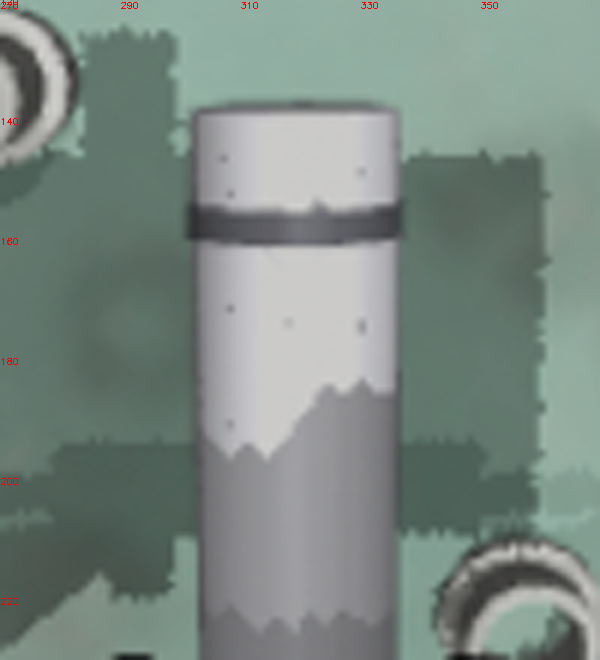

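View pics/d4.png

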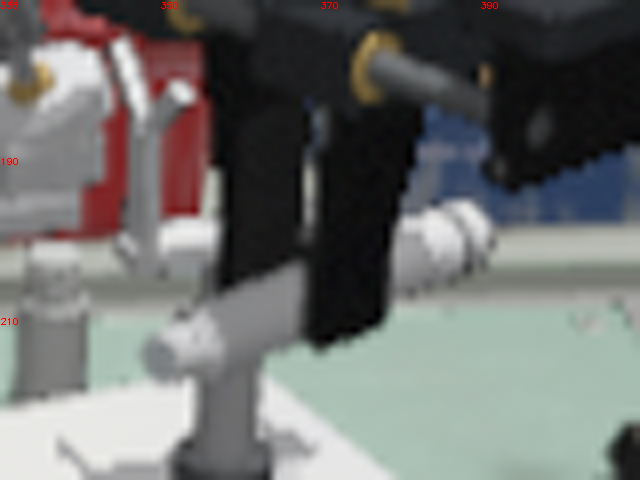

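Run:
```python
from h import *
D=eyes.camera_params('side');S=eyes.camera_params('scene')
P,M,o=state()
print(M.round(3))
n=M[:,2]
def pl(p,nm,uv):
    q,d=ray(p,nm,uv); x=q+d*((P-q)@n)/(d@n); return (M.T@(x-P)).round(4)
for nm,c in dict(nose=(158,358),band=(456,240),tail=(472,235)).items(): print('side',nm,pl(D,'side',(330+c[0]/8-.4,170+c[1]/8-.4)))
print('scene tail',pl(S,'scene',(260+352/5-.4,100+278/5-.4)))
print('scene mid',pl(S,'scene',(260+515/5-.4,100+315/5-.4)))
a=.35; X=np.array([np.cos(a),np.sin(a),0]);Y=np.array([-np.sin(a),np.cos(a),0])
O=np.array([.4827,.2212,0]); seat=O+.13*X
p=seat-.010*X; p[2]=.19+.0217
goto(p,Rot((0,0,-1),-Y))
```

```text
[[-0.793 -0.004  0.609]
 [-0.609  0.    -0.793]
 [ 0.003 -1.    -0.003]]
side nose [0.0462 0.021  0.    ]
side band [-0.0602  0.0221 -0.    ]
side tail [-0.0664  0.0226  0.    ]
scene tail [-0.0642  0.0202  0.    ]
scene mid [ 0.0215  0.0151 -0.    ]
t 4.28 pos [0.5726 0.0259 0.2032] q [-0.15  0.51  1.61 -0.    1.02  0.77] grip 0.017 F [-0.2 -0.7 -1.8]
shift [-1.6222 -0.0845 -1.736 ] rows>= 5.701300320087898  turn [0.0007 0.0972 0.0009] rows>= 2.443608129210983
```

Emit:
play_rows(
  series=[
    [0,-0.2,-0.02,0,0,0,0],
    [0,-0.3,-0.03,0,0,0,0],
    [0,-0.3,-0.03,0,0,0,0],
    [0,-0.2,0,0,0,0,0],
    [0,-0.1,0,0,0,0,0],
    [0,0,0,0,0,0.033,0],
    [0,0,0,0,0,0.033,0],
    [0,0,0,0,0,0.031,0],
    [0,0,0,0,0,0,0],
    [0,0,0,0,0,0,0],
  ],
)

```text
time: 5.12
position: [0.6598, 0.0923, 0.2105]
tool_rot: [-0.126, 0.696, -0.696, 0.122]
ft_force: [0.7, -0.5, -1.6]
grip_width: 0.0171
```

```bash
cat >> h.py <<'E'
a=.35; X=np.array([np.cos(a),np.sin(a),0]);Y=np.array([-np.sin(a),np.cos(a),0])
O=np.array([.4827,.2212,0]); seat=O+.13*X
def rg(p): d=np.array(p)-O; return np.array([d@X,d@Y,d[2]]).round(4)
E
python3 - <<'E'
from h import *
P,M,o=state(); print(rg(P))
p=seat-.012*X; p[2]=.19+.0217
goto(p,Rot((0,0,-1),-Y))
E
```

```text
[ 0.1222 -0.1818  0.2105]
t 5.12 pos [0.6598 0.0923 0.2105] q [-0.03  0.62  1.35 -0.    1.17  1.19] grip 0.0171 F [ 0.7 -0.5 -1.6]
shift [ 0.0369 -0.009  -1.8184] rows>= 4.361565099404772  turn [0.0005 0.0009 0.0014] rows>= 0.04280240881424675
```

Emit:
play_rows(
  series=[
    [0,0.006,0,-0.2,0,0,0],
    [0,0.006,0,-0.3,0,0,0],
    [0,0.006,0,-0.35,0,0,0],
    [0,0.006,0,-0.35,0,0,0],
    [0,0.006,0,-0.3,0,0,0],
    [0,0.006,0,-0.2,0,0,0],
    [0,0,0,-0.12,0,0,0],
    [0,0,0,0,0,0,0],
    [0,0,0,0,0,0,0],
    [0,0,0,0,0,0,0],
  ],
)

```text
time: 5.95
position: [0.596, 0.261, 0.2124]
tool_rot: [0.123, -0.696, 0.697, -0.123]
ft_force: [0.1, -0.4, -0.8]
grip_width: 0.0171
```

Run:
```python
from h import *
P,M,o=state(); print(rg(P))
p=seat-.012*X; p[2]=.15+.0217
goto(p,Rot((0,0,-1),-Y))
W=eyes.camera_params('wrist');np.save('pics/w5.npy',dict(p=W),allow_pickle=True)
for n in ('wrist','scene','side'): cv2.imwrite(f'pics/{n}5.png',eyes.camera(n)[:,:,::-1])
crop(cv2.imread('pics/scene5.png'),220,100,150,140,5,'pics/s5.png')
crop(cv2.imread('pics/side5.png'),300,120,120,120,5,'pics/d5.png')
```

```text
[ 0.1201 -0.0015  0.2124]
t 5.95 pos [0.596  0.261  0.2124] q [ 0.24  0.6   1.4  -0.    1.14  1.46] grip 0.0171 F [ 0.1 -0.4 -0.8]
shift [ 0.0207  0.4066 -0.0153] rows>= 0.9769809054330493  turn [-0.0003  0.      0.0001] rows>= 0.0073195596300793106
```

View pics/wrist5.png

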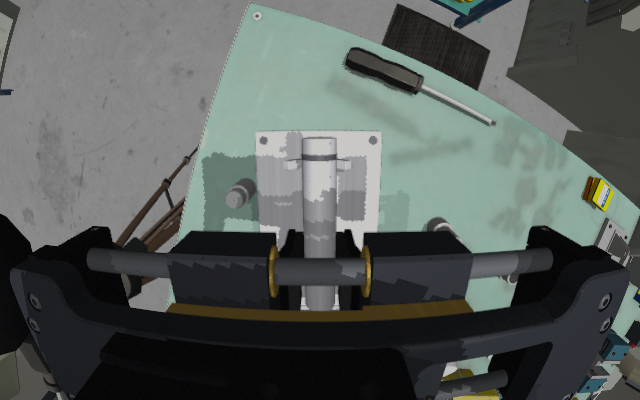

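View pics/s5.png

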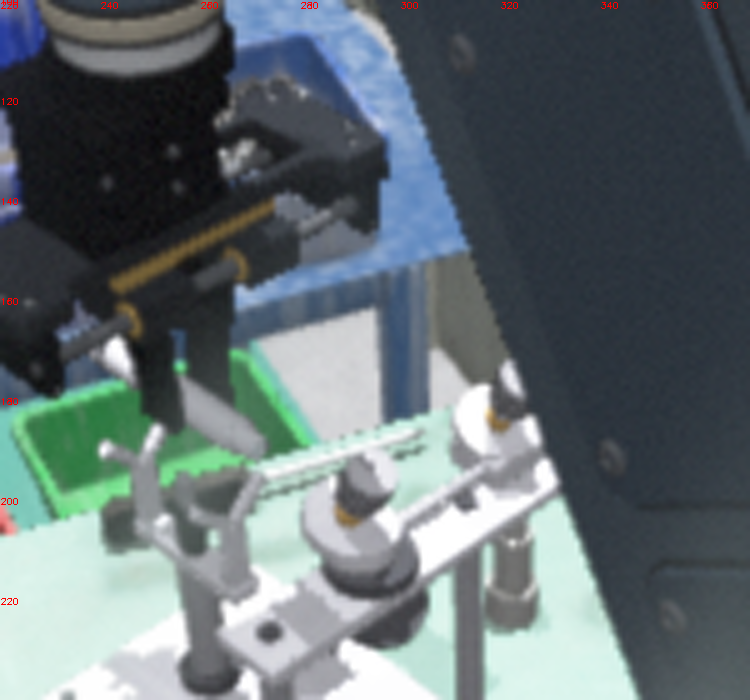

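View pics/d5.png

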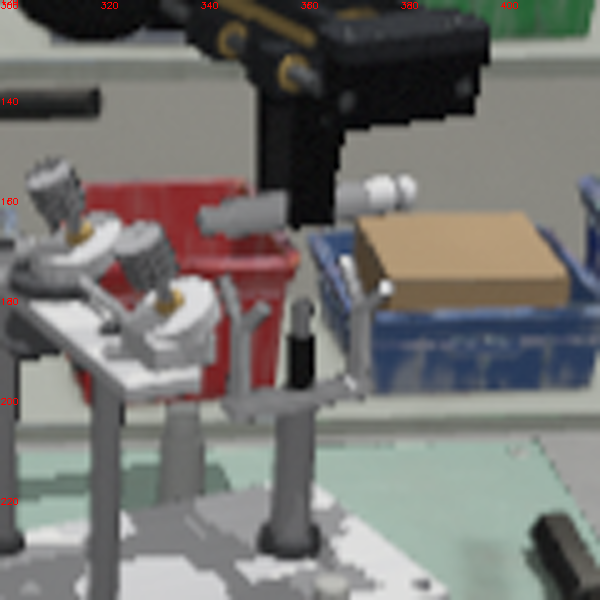

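Run:
```python
from h import *
crop(cv2.imread('pics/wrist5.png'),250,110,140,120,5,'pics/w5a.png')
```

```text
(no output)
```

View pics/w5a.png

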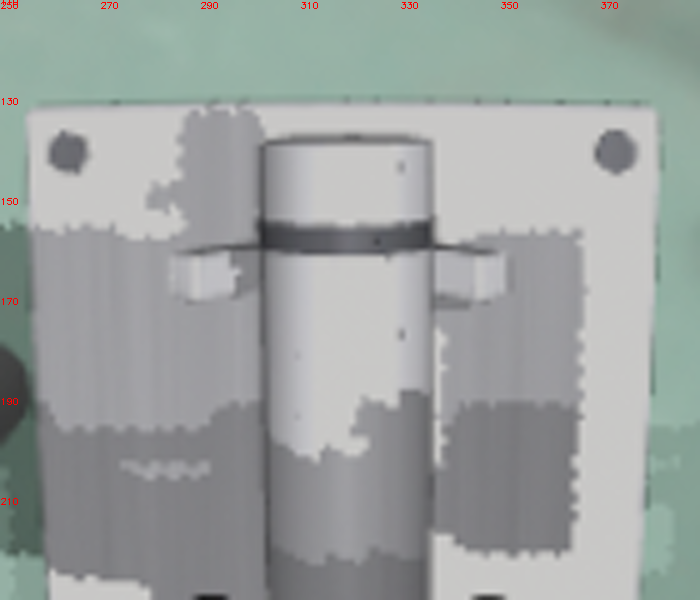

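Run:
```python
from h import *
W=np.load('pics/w5.npy',allow_pickle=True).item()['p'];D=eyes.camera_params('side');S=eyes.camera_params('scene')
f=lambda x,y:(250+x/5-.4,110+y/5-.4)
P,M,o=state()
T=lambda x:(M.T@(x-P)).round(4)
for z in (.155,):
  l=onz(W,'wrist',f(171,273),z);r=onz(W,'wrist',f(506,273),z);print('yoke',rg(l),rg(r),np.linalg.norm(l-r),'mid',rg((l+r)/2), 'tool',T((l+r)/2))
b=onz(W,'wrist',f(346,236),.199-.003);t=onz(W,'wrist',f(347,140),.19); print('band',rg(b),T(b),'tail',rg(t),T(t))
# base rear holes
h1=onz(W,'wrist',f(68,152),.012);h2=onz(W,'wrist',f(615,151),.012);print(rg(h1),rg(h2),np.arctan2(-(h1-h2)[0],(h1-h2)[1]))
# yokes heights: rear yoke tips tri (wrist+side/scene)
for w,s_ in (((200,275),(105,450)),):
  x,e=tri([(W,'wrist',f(*w)),(S,'scene',(220+s_[0]/5-.4,100+s_[1]/5-.4))]);print('rear left tip',rg(x),e)
x,e=tri([(W,'wrist',f(482,273)),(D,'side',(300+385/5-.4,120+290/5-.4))]);print('rear right tip',rg(x),e)
print(rg(P))
# pin: scene & side
x,e=tri([(S,'scene',(220+188/5-.4,100+480/5-.4)),(D,'side',(300+303/5-.4,120+302/5-.4))]);print('pin top',rg(x),e)
```

```text
yoke [0.163  0.0207 0.155 ] [ 0.163  -0.0218  0.155 ] 0.04244950689865481 mid [ 0.163  -0.0006  0.155 ] tool [-0.0428  0.0575 -0.0012]
band [ 0.1726 -0.0016  0.196 ] [-0.0525  0.0165 -0.0002] tail [ 0.1818 -0.0017  0.19  ] [-0.0617  0.0225 -0.0001]
[0.1693 0.0595 0.012 ] [ 0.1694 -0.0602  0.012 ] 0.3512561716497534
rear left tip [0.1622 0.0177 0.1505] [np.float64(0.00031837217507572554), np.float64(0.0003183721750757267)]
rear right tip [ 0.1625 -0.0194  0.1497] [np.float64(0.0004045845575411966), np.float64(0.00040458455754097795)]
[ 0.1202 -0.0017  0.2125]
pin top [ 0.1282 -0.002   0.1416] [np.float64(0.0010400753121407413), np.float64(0.0010400753121408523)]
```

Emit:
play_rows(
  series=[
    [0,0.01,0.1,-0.012,0,0,0],
    [0,0,0.12,0,0,0,0],
    [0,0,0.08,0,0,0,0],
    [0,0,0.04,0,0,0,0],
    [0,0,0.02,0,0,0,0],
    [0,0,0,0,0,0,0],
    [0,0,0,0,0,0,0],
    [0,0,0,0,0,0,0],
  ],
)

```text
time: 6.77
position: [0.5945, 0.2633, 0.177]
tool_rot: [-0.123, 0.696, -0.696, 0.124]
ft_force: [0.4, -0.2, -2.1]
grip_width: 0.0173
```

Emit:
play_rows(
  series=[
    [0,0,0.01,0,0,0,0],
    [0,0,0.01,0,0,0,0],
    [0,0,0.01,0,0,0,0],
    [0,0,0,0,0,0,0],
    [0,0,0,0,0,0,0],
  ],
)

```text
time: 7.18
position: [0.594, 0.2631, 0.1736]
tool_rot: [-0.123, 0.696, -0.696, 0.123]
ft_force: [-0.8, -0.4, -2.1]
grip_width: 0.0175
```

Run:
```python
from h import *
P,M,o=state(); print(rg(P),o['time'],o['ft_force'])
cv2.imwrite(f'pics/side6.png',eyes.camera('side')[:,:,::-1])
crop(cv2.imread('pics/side6.png'),300,120,120,120,5,'pics/d6.png')
cv2.imwrite(f'pics/scene6.png',eyes.camera('scene')[:,:,::-1])
crop(cv2.imread('pics/scene6.png'),220,130,130,110,6,'pics/s6.png')
P,M,o=state(); print(rg(P),o['time'],o['ft_force'])
```

```text
[0.1189 0.0012 0.1736] 7.1833 [-0.79447064 -0.41750619 -2.14860501]
[0.119  0.0012 0.1736] 7.2833 [-0.14681414  0.29270459 -0.51180203]
```

View pics/d6.png

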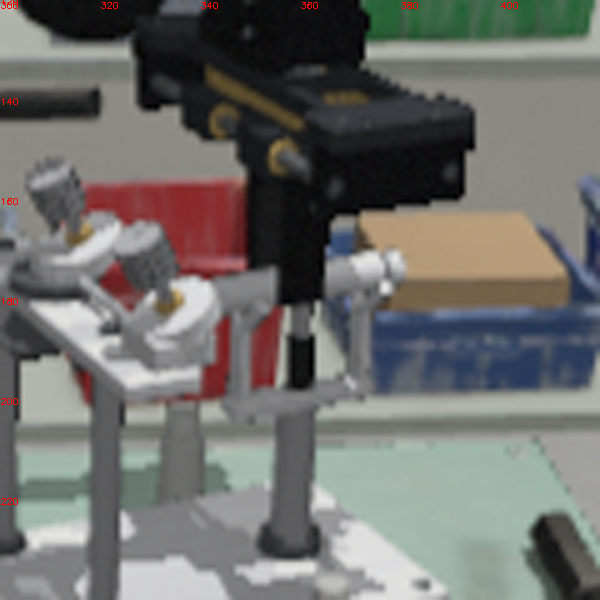

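View pics/s6.png

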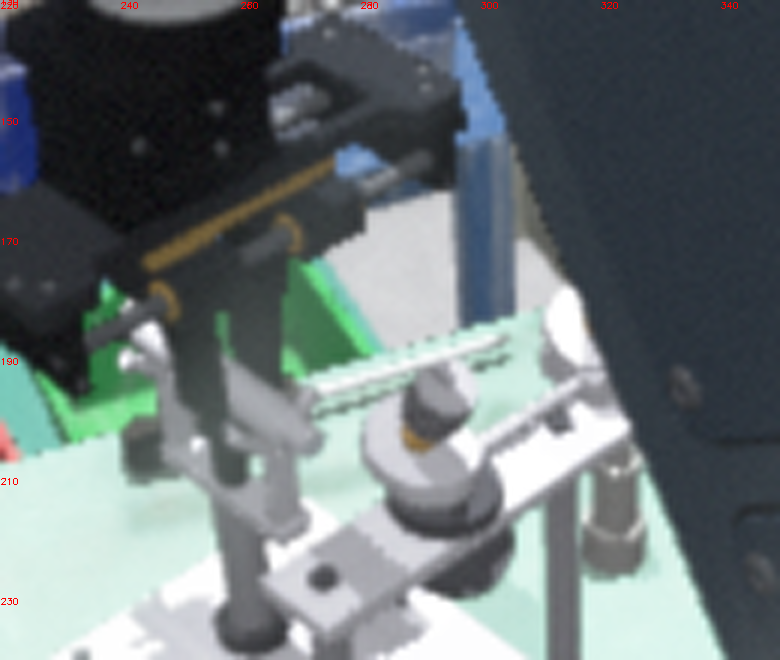

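Emit:
play_rows(
  series=[
    [0,0,0.008,0.012,0,0,0],
    [0,0,0.008,0,0,0,0],
    [0,0,0,0,0,0,0],
    [0,0,0,0,0,0,0],
    [0.5,0,0,0,0,0,0],
    [0.5,0,0,0,0,0,0],
    [0.5,0,0,0,0,0,0],
    [0.5,0,0,0,0,0,0],
    [0.5,0,0,0,0,0,0],
  ],
)

```text
time: 8.03
position: [0.5946, 0.2621, 0.1722]
tool_rot: [-0.123, 0.696, -0.696, 0.123]
ft_force: [0.3, -0.5, -0.2]
grip_width: 0.0403
```

Run:
```python
from h import *
P,M,o=state(); print(rg(P),o['time'],o['ft_force'],o['grip_width'])
W=eyes.camera_params('wrist')
for n in ('wrist','scene','side'): cv2.imwrite(f'pics/{n}7.png',eyes.camera(n)[:,:,::-1])
crop(cv2.imread('pics/side7.png'),300,120,120,120,5,'pics/d7.png')
crop(cv2.imread('pics/scene7.png'),220,155,170,155,4,'pics/s7.png')
```

```text
[0.1191 0.     0.1722] 8.0333 [ 0.34235529 -0.49908046 -0.20555553] 0.040250440719847104
```

View pics/d7.png

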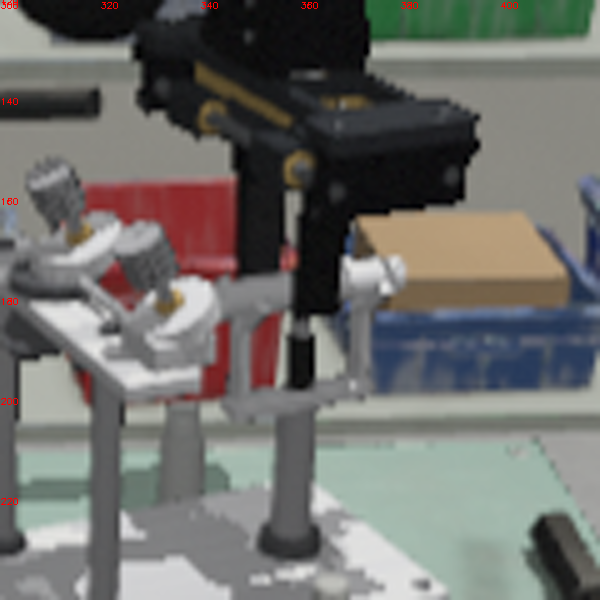

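View pics/s7.png

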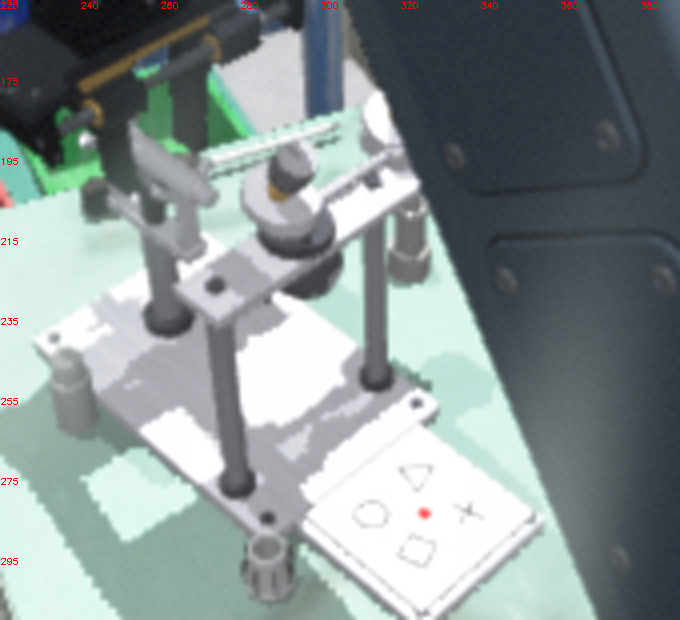

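View pics/wrist7.png

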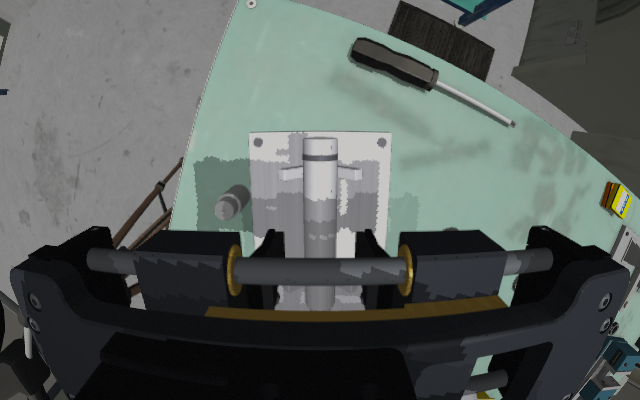

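The light is on. The red spot is at scene pixel (326,283), just off the plate's middle, and the ring is at (312.5,283.5).

Run:
```python
from h import *
S=eyes.camera_params('scene');W=eyes.camera_params('wrist')
im=cv2.imread('pics/scene7.png').astype(int)
m=(im[:,:,2]-np.maximum(im[:,:,0],im[:,:,1])>50); m[:270]=0;m[:,:290]=0;m[300:]=0;m[:,350:]=0
ys,xs=np.nonzero(m); w=(im[:,:,2]-im[:,:,1])[ys,xs]; c=((xs*w).sum()/w.sum(),(ys*w).sum()/w.sum()); print(c,len(xs))
print('spot',rg(onz(S,'scene',c,.018)),'ring',rg(onz(S,'scene',(220+370/4-.4,155+514/4-.4),.018)))
for n,q in dict(tri=(417,475),cross=(467,511),sq=(416,549)).items(): print(n,rg(onz(S,'scene',(220+q[0]/4-.4,155+q[1]/4-.4),.018)))
for q in ((319.6,137),(319.5,157)): print('tail',rg(onz(W,'wrist',q,.155)))
P,M,o=state()
U=Rot((0,0,-1),-Y); p=P.copy();p[2]=.40; goto(p,U)
```

```text
(np.float64(325.6986842105263), np.float64(282.92763157894734)) 7
spot [-0.0949 -0.0014  0.018 ] ring [-0.0737  0.0201  0.018 ]
tri [-0.0732 -0.0179  0.018 ]
cross [-0.1108 -0.0192  0.018 ]
sq [-0.1083  0.0191  0.018 ]
tail [ 0.1814 -0.0004  0.155 ]
tail [ 0.1714 -0.0004  0.155 ]
t 8.18 pos [0.5945 0.262  0.1721] q [0.24 0.65 1.44 0.   1.06 1.46] grip 0.0427 F [ 0.  -0.8  0.2]
shift [-5.0000e-04 -2.2788e+00  0.0000e+00] rows>= 5.464728729365488  turn [-0.      0.0002 -0.0001] rows>= 0.004835998676155992
```

Emit:
play_rows(
  series=[
    [0.5,0,-0.1,0,0,0,0],
    [0.5,0,-0.3,0,0,0,0],
    [0.5,0,-0.4,0,0,0,0],
    [0.5,0,-0.4,0,0,0,0],
    [0.5,0,-0.4,0,0,0,0],
    [0.5,0,-0.3,0,0,0,0],
    [0.5,0,0,0,0,0,0],
  ],
)

```text
time: 8.77
position: [0.5978, 0.263, 0.372]
tool_rot: [-0.117, 0.697, -0.696, 0.13]
ft_force: [0.3, -0.7, 0.4]
grip_width: 0.0435
```

```bash
cat >> h.py <<'E'
AX=-.469*X+np.array([0,0,.883]); AX/=np.linalg.norm(AX)
def knobR(ang,ax=AX):
    # tool y=-axis; z = Y rotated by ang about axis (ccw from above)
    return Rot(-ax,R.from_rotvec(ang*ax).apply(Y))
cS=np.array([.5133,.1378,.215]); cM=np.array([.484,.2195,.214])
E
python3 - <<'E'
from h import *
P,M,o=state(); print(rg(P))
for g in np.arange(-3.14,3.15,.3927): 
  rv=R.from_matrix(M.T@knobR(g)).as_rotvec(); print(round(g,2),(rv/np.pi).round(3), end=' | ')
print()
goto(cS+.11*AX,M)
# world z-axis yaw-first
E
```

```text
[ 1.224e-01 -2.000e-04  3.720e-01]
-3.14 [-0.   -0.    0.15] | -2.75 [ 0.029 -0.123  0.148] | -2.35 [ 0.058 -0.245  0.142] | -1.96 [ 0.088 -0.368  0.132] | -1.57 [ 0.117 -0.49   0.118] | -1.18 [ 0.146 -0.612  0.098] | -0.78 [ 0.176 -0.733  0.073] | -0.39 [ 0.205 -0.853  0.041] | 0.0 [-0.233  0.972 -0.001] | 0.39 [-0.205  0.853  0.04 ] | 0.79 [-0.176  0.733  0.072] | 1.18 [-0.147  0.612  0.098] | 1.57 [-0.118  0.49   0.117] | 1.97 [-0.089  0.368  0.132] | 2.36 [-0.059  0.245  0.142] | 2.75 [-0.03   0.123  0.148] | 3.14 [-0.   -0.    0.15] | 
t 8.77 pos [0.5978 0.263  0.372 ] q [0.24 0.46 1.21 0.   1.46 1.46] grip 0.0435 F [ 0.3 -0.7  0.4]
shift [1.7498 0.5692 0.884 ] rows>= 4.895381342694057  turn [0. 0. 0.] rows>= 0.0
```

Emit:
play_rows(
  series=[
    [0.5,0.2,0.03,0.1,0,0,0],
    [0.5,0.31,0.08,0.155,0,0,0],
    [0.5,0.31,0.09,0.155,0,0,0],
    [0.5,0.31,0.1,0.155,0,0,0],
    [0.5,0.31,0.1,0.155,0,0,0],
    [0.5,0.2,0.1,0.1,0,0,0],
    [0.5,0.11,0.07,0.06,0,0,0],
    [0.5,0,0,0,0.0086,-0.036,0.0058],
    [0.5,0,0,0,0.0086,-0.036,0.0058],
    [0.5,0,0,0,0.0086,-0.036,0.0058],
    [0.5,0,0,0,0.0086,-0.036,0.0058],
    [0.5,0,0,0,0.0086,-0.036,0.0058],
  ],
)

```text
time: 9.77
position: [0.4601, 0.1193, 0.3054]
tool_rot: [0.274, -0.59, 0.672, -0.354]
ft_force: [-0.9, -0.0, -0.5]
grip_width: 0.0439
```

Emit:
play_rows(
  series=[
    [0.5,0,0,0,0.0086,-0.036,0.0058],
    [0.5,0,0,0,0.0086,-0.036,0.0058],
    [0.5,0,0,0,0.0086,-0.036,0.0058],
    [0.5,0,0,0,0.0086,-0.036,0.0058],
    [0.5,0,0,0,0.0086,-0.036,0.0058],
    [0.5,0,0,0,0.0086,-0.036,0.0058],
    [0.5,0,0,0,0.0086,-0.036,0.0058],
    [0.5,0,0,0,0.0086,-0.036,0.0058],
    [0.5,0,0,0,0.0086,-0.036,0.0058],
    [0.5,0,0,0,0.0086,-0.036,0.0058],
    [0.5,0,0,0,0.0086,-0.036,0.0058],
    [0.5,0,0,0,0.0086,-0.036,0.0058],
  ],
)

```text
time: 10.77
position: [0.4598, 0.1195, 0.3053]
tool_rot: [-0.514, 0.164, -0.399, 0.742]
ft_force: [-0.6, -0.3, -0.3]
grip_width: 0.0435
```

Emit:
play_rows(
  series=[
    [0.5,0,0,0,0,0,0],
    [0.5,0,0,0,0,0,0],
  ],
)

```text
time: 10.93
position: [0.4601, 0.1189, 0.3051]
tool_rot: [-0.513, 0.168, -0.402, 0.74]
ft_force: [0.3, -0.8, 0.2]
grip_width: 0.0434
```

Run:
```python
from h import *
P,M,o=state(); print(rg(P))
goto(cS+.008*AX,knobR(-1.18))
W=eyes.camera_params('wrist');np.save('pics/w8.npy',dict(p=W),allow_pickle=True)
for n in ('wrist','scene'): cv2.imwrite(f'pics/{n}8.png',eyes.camera(n)[:,:,::-1])
crop(cv2.imread('pics/scene8.png'),220,155,170,155,4,'pics/s8.png')
for nm,c in (('S',cS),('M',cM)): print(nm,proj(W,'wrist',c+.011*AX))
```

```text
[-0.0563 -0.0883  0.3051]
t 10.93 pos [0.4601 0.1189 0.3051] q [-0.1   0.1   2.03  0.34  0.62 -1.06] grip 0.0434 F [ 0.3 -0.8  0.2]
shift [0.0371 0.9789 0.0901] rows>= 2.359039887851382  turn [ 0.0069 -0.0074 -0.0017] rows>= 0.25865373061567987
S (np.float64(331.0780500247794), np.float64(215.39932476627393))
M (np.float64(373.4110236725128), np.float64(111.17398877877186))
```

View pics/wrist8.png

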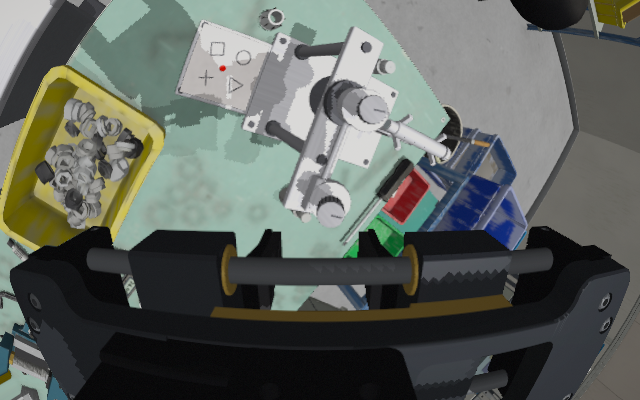

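View pics/s8.png

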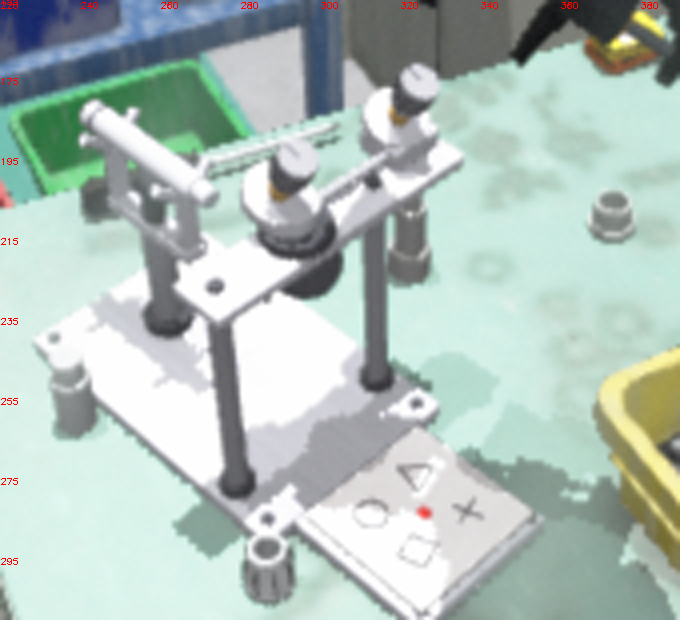

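Run:
```python
from h import *
im=cv2.imread('pics/wrist8.png')
crop(im,275,70,130,160,4,'pics/w8a.png');crop(im,165,10,110,110,5,'pics/w8b.png')
```

```text
(no output)
```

View pics/w8a.png

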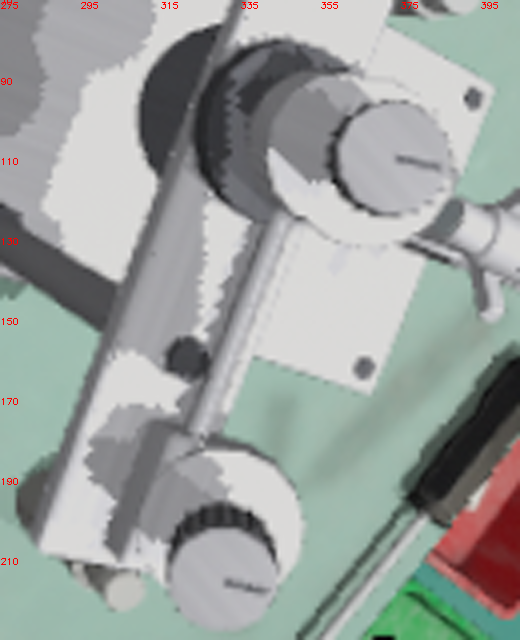

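View pics/w8b.png

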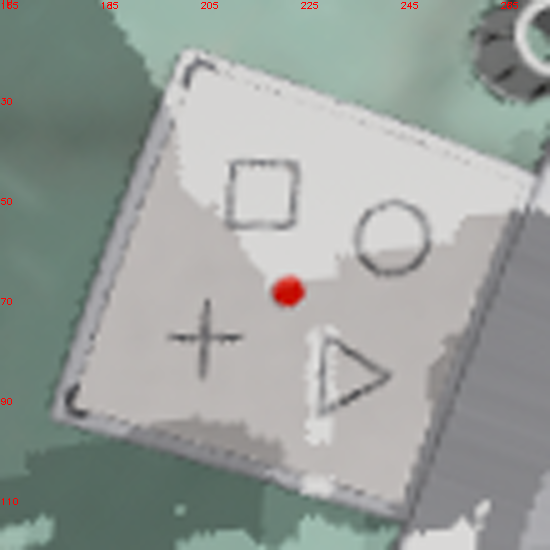

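```bash
cat >> h.py <<'E'
def need(spot,ring,mean=None):
    s=rg(spot)[:2].copy();r=rg(ring)[:2].copy()
    print('spot',s,'ring',r,'err mm',((r-s)*1e3).round(1))
    dr=np.linalg.norm(r)-np.linalg.norm(s); dp=np.arctan2(*r[::-1])-np.arctan2(*s[::-1]); dp=(dp+np.pi)%(2*np.pi)-np.pi
    print('centre',round(dr/.014,3),'side',round(dp/.15,3))
E
python3 - <<'E'
from h import *
W=np.load('pics/w8.npy',allow_pickle=True).item()['p']
f=lambda x,y:onz(W,'wrist',(165+x/5-.4,10+y/5-.4),.018)
need(f(288,291),f(393,238))
for q in ((263,193),(205,338),(345,377)): print(rg(f(*q)))
# knob refine: observed face centres -> intersect with plane of face height
g=lambda x,y,z:onz(W,'wrist',(275+x/4-.4,70+y/4-.4),z)
for nm,q,c in (('S',(222,577),cS),('M',(397,158),cM)):
    t=g(*q,c[2]+.0097); print(nm,'centre',t-.011*AX,rg(t-.011*AX))
E
```

```text
spot [-0.0932 -0.0026] ring [-0.0727  0.0188] err mm [20.5 21.4]
centre -1.296 side -1.873
[-0.108   0.0188  0.018 ]
[-0.109 -0.02   0.018]
[-0.0716 -0.0187  0.018 ]
S centre [0.51158534 0.13833588 0.2149853 ] [-0.0013 -0.0877  0.215 ]
M centre [0.4831553  0.22087187 0.2139853 ] [ 0.0003 -0.0005  0.214 ]
```

Emit:
play_rows(
  series=[
    [0.5,0,0,0,0.007,0,-0.002],
    [0.5,0.02,0.3,0.04,0,0,0],
    [0.5,0.02,0.25,0.04,0,0,0],
    [0.5,0,0,0,0,0,0],
    [0.5,0,0,0,0,0,0],
    [0.5,0,0,0,0,0,0],
  ],
)

```text
time: 11.53
position: [0.4919, 0.1304, 0.2608]
tool_rot: [-0.505, 0.16, -0.405, 0.745]
ft_force: [0.6, -0.9, 0.6]
grip_width: 0.0439
```

```bash
sed -i 's/^cS=.*/cS=np.array([.5125,.138,.215]); cM=np.array([.4835,.2205,.214])/' h.py
python3 - <<'E'
from h import *
goto(cS+.008*AX,knobR(-1.18))
P,M,o=state()
W=eyes.camera_params('wrist')
cv2.imwrite('pics/w9.png',eyes.camera('wrist')[:,:,::-1])
P2,M2,o=state()
print(P2,[np.round(proj(W,'wrist',P+M@np.array([0,y,0])),1) for y in (.006,.025,.04)])
E
```

```text
t 11.53 pos [0.4919 0.1304 0.2608] q [-0.07  0.23  2.04  0.44  0.46 -1.15] grip 0.0439 F [ 0.6 -0.9  0.6]
shift [-0.0082  0.4278 -0.0198] rows>= 1.0271942352322743  turn [-0.0002 -0.0061 -0.    ] rows>= 0.15274421430768534
[0.49196998 0.13029627 0.26128173] [array([319.9, 261.8]), array([319.8, 246.9]), array([319.8, 237.1])]
```

View pics/w9.png

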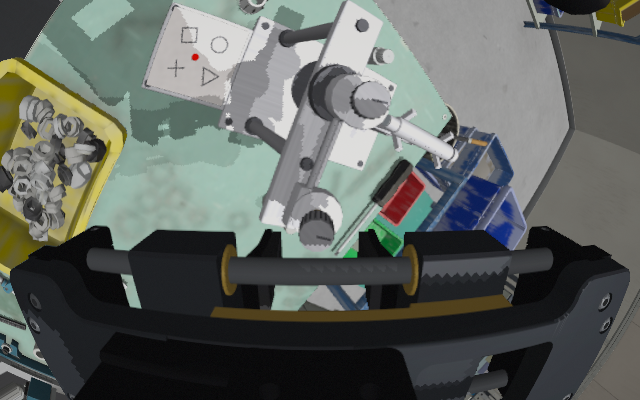

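Emit:
play_rows(
  series=[
    [0.5,-0.004,0.2,-0.01,0,0,0],
    [0.5,-0.004,0.15,-0.01,0,0,0],
    [0.5,0,0.07,0,0,0,0],
    [0.5,0,0,0,0,0,0],
    [0,0,0,0,0,0,0],
    [0,0,0,0,0,0,0],
    [0,0,0,0,0,0,0],
    [0,0,0,0,0,0,0],
    [0,0,0,0,0,0,0],
  ],
  grip_force=20,
)

```text
time: 12.33
position: [0.5089, 0.136, 0.2231]
tool_rot: [-0.505, 0.16, -0.405, 0.745]
ft_force: [-2.0, -0.9, 3.6]
grip_width: 0.02
```

Run:
```python
from h import *
goto(cS+.008*AX,knobR(-1.18))
im=eyes.camera('scene');crop(np.ascontiguousarray(im[:,:,::-1]),220,155,170,155,4,'pics/s10.png')
```

```text
t 12.33 pos [0.5089 0.136  0.2231] q [-0.05  0.33  2.04  0.54  0.36 -1.25] grip 0.02 F [-2.  -0.9  3.6]
shift [-0.0066  0.0101  0.0002] rows>= 0.029029596606344507  turn [-0.0004 -0.0059  0.0004] rows>= 0.15009409247758512
```

View pics/s10.png

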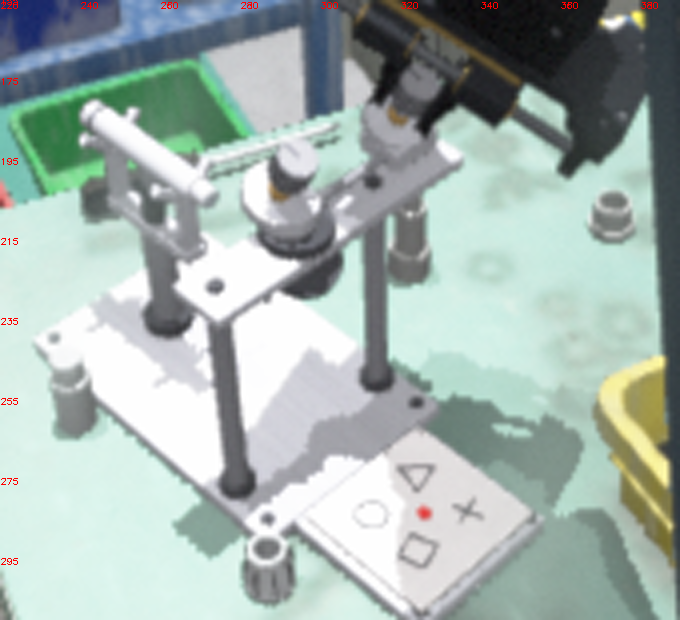

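Emit:
play_rows(
  series=[
    [0,0,0,0,0,0.02,0],
    [0,0,0,0,0,0.035,0],
    [0,0,0,0,0,0.035,0],
    [0,0,0,0,0,0.035,0],
    [0,0,0,0,0,0.035,0],
    [0,0,0,0,0,0.035,0],
    [0,0,0,0,0,0.035,0],
    [0,0,0,0,0,0.035,0],
    [0,0,0,0,0,0.035,0],
    [0,0,0,0,0,0,0],
    [0,0,0,0,0,0,0],
  ],
)

```text
time: 13.3
position: [0.5083, 0.1359, 0.2227]
tool_rot: [-0.267, 0.481, -0.59, 0.591]
ft_force: [-4.1, -2.6, 4.2]
grip_width: 0.02
```

```bash
cat >> h.py <<'E'
def spotpx(im,box,thr=50):
    b=im.astype(int); d=b[:,:,0]-np.maximum(b[:,:,1],b[:,:,2]); m=np.zeros(d.shape,bool); x0,y0,x1,y1=box; m[y0:y1,x0:x1]=d[y0:y1,x0:x1]>thr
    ys,xs=np.nonzero(m); w=d[ys,xs]; return ((xs*w).sum()/w.sum(),(ys*w).sum()/w.sum()),len(xs)
RING=O-.0722*X+.0190*Y
def sceneneed():
    S=eyes.camera_params('scene'); im=eyes.camera('scene')
    c,n=spotpx(im,(294,262,356,308)); print(c,n)
    b=onz(S,'scene',c,.018)+.0015*X-.0005*Y   # mark-based bias correction of scene view
    need(b,RING); return im
E
python3 - <<'E'
from h import *
goto(cS+.008*AX,knobR(-1.18))
im=sceneneed()
crop(np.ascontiguousarray(im[:,:,::-1]),220,155,170,155,4,'pics/s11.png')
E
```

```text
t 13.3 pos [0.5083 0.1359 0.2227] q [-0.05  0.33  2.05  0.54  0.36 -0.3 ] grip 0.02 F [-4.1 -2.6  4.2]
shift [-0.0071  0.0099  0.0017] rows>= 0.02961223493866526  turn [-2.000e-04 -3.061e-01  1.000e-04] rows>= 7.695402632747102
(np.float64(321.3382352941176), np.float64(285.9506920415225)) 11
spot [-0.0923  0.0108] ring [-0.0722  0.019 ] err mm [20.1  8.2]
centre -1.305 side -0.939
```

View pics/s11.png

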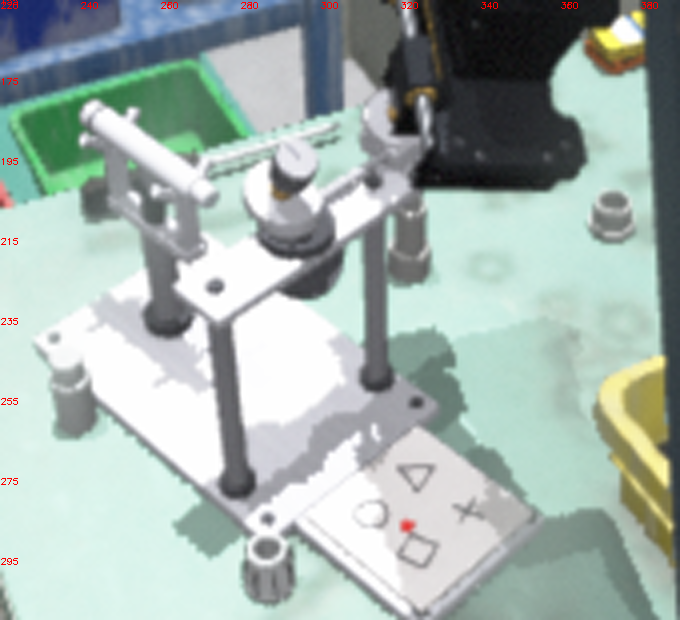

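Emit:
play_rows(
  series=[
    [0,0,0,0,0,0.035,0],
    [0,0,0,0,0,0.035,0],
    [0,0,0,0,0,0.035,0],
    [0,0,0,0,0,0.035,0],
    [0,0,0,0,0,0.035,0],
    [0,0,0,0,0,0.035,0],
    [0,0,0,0,0,0.035,0],
    [0,0,0,0,0,0.035,0],
    [0,0,0,0,0,0.02,0],
    [0,0,0,0,0,0,0],
    [0,0,0,0,0,0,0],
  ],
)

```text
time: 14.27
position: [0.5077, 0.1364, 0.2225]
tool_rot: [0.029, 0.697, -0.647, 0.308]
ft_force: [-5.2, -1.5, 5.5]
grip_width: 0.02
```

Run:
```python
from h import *
goto(cS+.008*AX,knobR(-1.18))
im=sceneneed()
crop(np.ascontiguousarray(im[:,:,::-1]),290,255,70,60,8,'pics/s12.png')
```

```text
t 14.27 pos [0.5077 0.1364 0.2225] q [-0.05  0.33  2.05  0.54  0.36  0.64] grip 0.02 F [-5.2 -1.5  5.5]
shift [-0.0095  0.0097  0.0015] rows>= 0.03280517094393507  turn [ 3.000e-04 -6.056e-01 -2.000e-04] rows>= 15.224876972363614
(np.float64(316.42393162393165), np.float64(288.682905982906)) 11
spot [-0.0897  0.0236] ring [-0.0722  0.019 ] err mm [17.5 -4.6]
centre -1.292 side -0.0
```

View pics/s12.png

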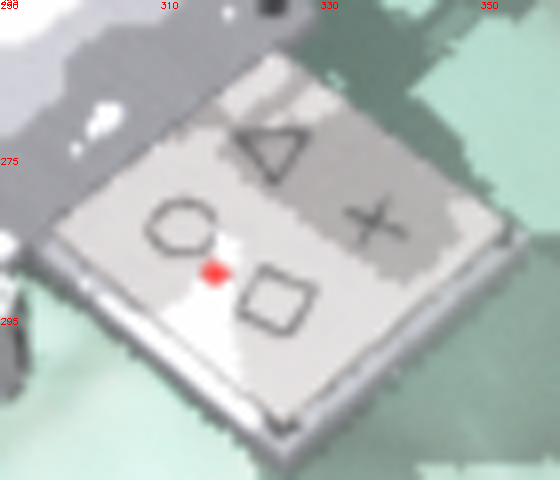

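Emit:
play_rows(
  series=[
    [0.5,0,0,0,0,0,0],
    [0.5,0,0,0,0,0,0],
    [0.5,0,0,0,0,0,0],
    [0.5,0,0,0,0,0,0],
    [0.5,0,-0.2,0,0,0,0],
    [0.5,0,-0.35,0,0,0,0],
    [0.5,0,-0.3,0,0,0,0],
    [0.5,0,-0.15,0,0,0,0],
    [0.5,0,0,0,0,0,0],
    [0.5,0,0,0,0,0,0],
  ],
)

```text
time: 15.15
position: [0.4652, 0.12, 0.3116]
tool_rot: [0.031, 0.696, -0.647, 0.309]
ft_force: [-0.9, -0.4, -0.2]
grip_width: 0.0436
```

Run:
```python
from h import *
im=sceneneed()
th=-.257
AM=R.from_rotvec([0,0,th]).apply(AX); c=np.array([.4832,.2208,.2145])
crop(np.ascontiguousarray(im[:,:,::-1]),220,155,130,120,5,'pics/s13.png')
W=eyes.camera_params('wrist');np.save('pics/w13.npy',dict(p=W),allow_pickle=True)
cv2.imwrite('pics/w13.png',eyes.camera('wrist')[:,:,::-1])
print(proj(W,'wrist',c+.011*AM),proj(W,'wrist',c-.027*AM),proj(eyes.camera_params('scene'),'scene',c+.011*AM))
Rt=Rot(-AM,-R.from_rotvec([0,0,th]).apply(Y)); goto(c+.1*AM,Rt)
```

```text
(np.float64(316.4341085271318), np.float64(288.7174849267873)) 11
spot [-0.0898  0.0236] ring [-0.0722  0.019 ] err mm [17.6 -4.6]
centre -1.299 side -0.002
(np.float64(209.909867762559), np.float64(202.79159157305375)) (np.float64(227.79108000494927), np.float64(192.8537338090158)) (np.float64(293.1869075644953), np.float64(193.9923078056089))
t 15.25 pos [0.4647 0.1202 0.3099] q [-0.11  0.1   2.02  0.37  0.61  0.8 ] grip 0.0437 F [-0.6  0.2  0.3]
shift [-0.0816  0.0933 -0.998 ] rows>= 2.411700955111761  turn [ 0.0385  0.0905 -0.001 ] rows>= 2.472622060017955
```

View pics/s13.png

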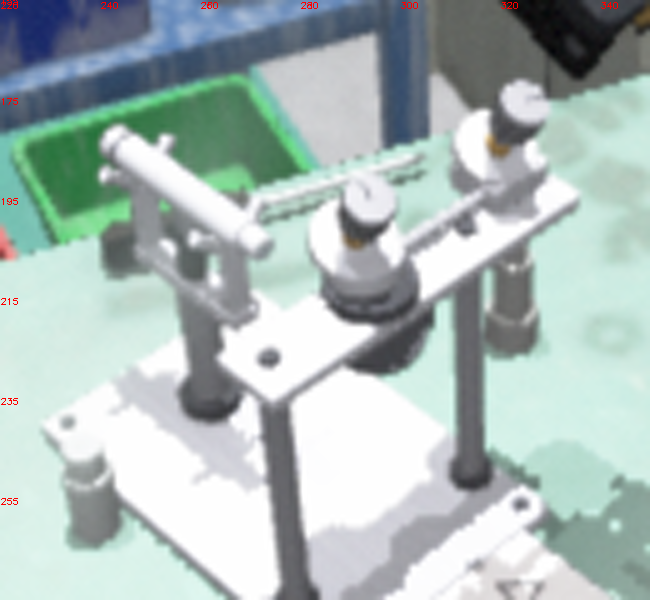

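View pics/w13.png

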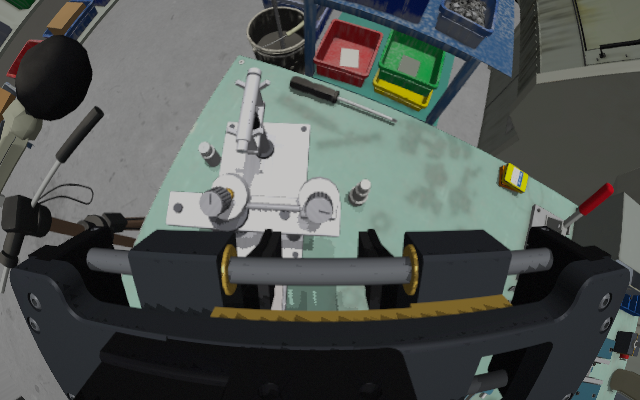

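Emit:
play_rows(
  series=[
    [0.5,-0.02,0,-0.2,0,0,0],
    [0.5,-0.02,0.02,-0.3,0,0,0],
    [0.5,-0.02,0.02,-0.3,0,0,0],
    [0.5,-0.02,0.03,-0.2,0,0,0],
    [0.5,0,0.02,0,0.013,0.03,0],
    [0.5,0,0,0,0.013,0.03,0],
    [0.5,0,0,0,0.013,0.03,0],
    [0.5,0,0,0,0,0,0],
    [0.5,0,0,0,0,0,0],
  ],
)

```text
time: 16.0
position: [0.4354, 0.2169, 0.3023]
tool_rot: [0.118, 0.695, -0.674, 0.223]
ft_force: [0.4, 0.2, 0.3]
grip_width: 0.0433
```

```bash
cat >> h.py <<'E'
th=-.257
AM=R.from_rotvec([0,0,th]).apply(AX); cM=np.array([.4832,.2208,.2145])
RM=Rot(-AM,-R.from_rotvec([0,0,th]).apply(Y))
E
python3 - <<'E'
from h import *
goto(cM+.008*AM,RM)
W=eyes.camera_params('wrist')
cv2.imwrite('pics/w14.png',eyes.camera('wrist')[:,:,::-1]);crop(cv2.imread('pics/w14.png'),250,130,140,110,5,'pics/w14a.png')
print(proj(W,'wrist',cM+.011*AM),proj(W,'wrist',cM-.027*AM))
P,M,o=state();print([np.round(proj(W,'wrist',P+M@np.array([0,y,0])),1) for y in (.006,.08,.1)])
E
```

```text
t 16.0 pos [0.4354 0.2169 0.3023] q [ 0.27  0.13  2.   -0.12  0.52  1.78] grip 0.0433 F [0.4 0.2 0.3]
shift [-0.0113  0.92    0.0254] rows>= 2.207162791768775  turn [0.0065 0.0174 0.0003] rows>= 0.4657678764922478
(np.float64(322.2233954197552), np.float64(212.17549767173966)) (np.float64(322.7204662830717), np.float64(199.3859370116099))
[array([319.6, 262.1]), array([319.6, 217.1]), array([319.6, 209.2])]
```

View pics/w14a.png

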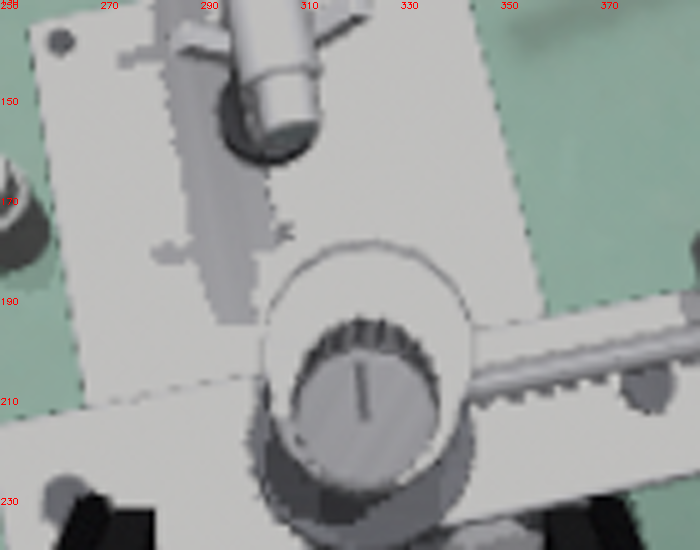

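Emit:
play_rows(
  series=[
    [0.5,0,0.1,0,0.0065,0,0],
    [0.5,0,0,0,0,-0.037,0],
    [0.5,0,0,0,0,-0.037,0],
    [0.5,0,0,0,0,-0.037,0],
    [0.5,0,0,0,0,-0.037,0],
    [0.5,0,0,0,0,-0.037,0],
    [0.5,0,0,0,0,-0.037,0],
    [0.5,0,0,0,0,-0.037,0],
    [0.5,0,0,0,0,-0.037,0],
    [0.5,0,0,0,0,-0.037,0],
    [0.5,0,0,0,0,0,0],
    [0.5,0,0,0,0,0,0],
  ],
)

```text
time: 17.05
position: [0.4406, 0.2165, 0.2946]
tool_rot: [0.233, -0.486, 0.651, -0.534]
ft_force: [-1.4, 0.4, -0.1]
grip_width: 0.0431
```

Run:
```python
from h import *
P,M,o=state()
Rt=Rot(-AM,M[:,2])
goto(cM+.008*AM,Rt)
W=eyes.camera_params('wrist')
cv2.imwrite('pics/w15.png',eyes.camera('wrist')[:,:,::-1]);crop(cv2.imread('pics/w15.png'),250,130,140,110,5,'pics/w15a.png')
print(proj(W,'wrist',cM+.011*AM))
```

```text
t 17.05 pos [0.4406 0.2165 0.2946] q [ 0.28  0.16  2.   -0.18  0.5   0.81] grip 0.0431 F [-1.4  0.4 -0.1]
shift [-0.0046  0.8285 -0.0015] rows>= 1.9868359538430318  turn [-0.0007 -0.      0.0001] rows>= 0.017319725034357143
(np.float64(319.0145237421594), np.float64(216.408516716099))
```

View pics/w15a.png

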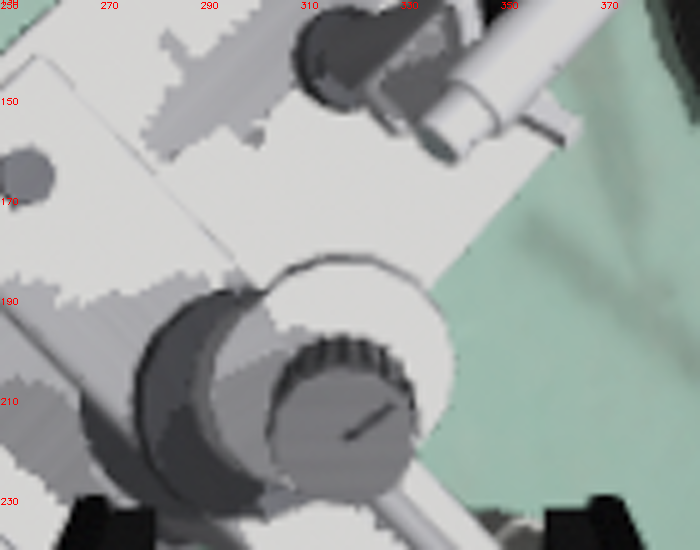

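Emit:
play_rows(
  series=[
    [0.5,0,0.3,0,0,0,0],
    [0.5,0,0.25,0,0,0,0],
    [0.5,0,0.17,0,0,0,0],
    [0.5,0,0.1,0,0,0,0],
    [0.5,0,0,0,0,0,0],
    [0,0,0,0,0,0,0],
    [0,0,0,0,0,0,0],
    [0,0,0,0,0,0,0],
    [0,0,0,0,0,0,0],
    [0,0,0,0,0,0,0],
  ],
  grip_force=20,
)

```text
time: 17.93
position: [0.4781, 0.2208, 0.2232]
tool_rot: [0.233, -0.486, 0.651, -0.535]
ft_force: [-2.3, 2.0, 1.9]
grip_width: 0.0199
```

Run:
```python
from h import *
P,M,o=state()
goto(cM+.008*AM,Rot(-AM,M[:,2]))
sceneneed()
```

```text
t 17.93 pos [0.4781 0.2208 0.2232] q [ 0.26  0.34  2.02 -0.27  0.31  0.88] grip 0.0199 F [-2.3  2.   1.9]
shift [0.0019 0.0207 0.0059] rows>= 0.051784961833200124  turn [-0.0008  0.     -0.0003] rows>= 0.02118363889152681
(np.float64(316.51191827468784), np.float64(288.94438138479)) 8
spot [-0.0904  0.0239] ring [-0.0722  0.019 ] err mm [18.2 -4.9]
centre -1.346 side 0.008
```

Emit:
play_rows(
  series=[
    [0,0,0,0,0,0.02,0],
    [0,0,0,0,0,0.035,0],
    [0,0,0,0,0,0.035,0],
    [0,0,0,0,0,0.035,0],
    [0,0,0,0,0,0.035,0],
    [0,0,0,0,0,0.035,0],
    [0,0,0,0,0,0.035,0],
    [0,0,0,0,0,0.035,0],
    [0,0,0,0,0,0.035,0],
    [0,0,0,0,0,0,0],
    [0,0,0,0,0,0,0],
  ],
)

```text
time: 18.9
position: [0.4784, 0.2204, 0.2233]
tool_rot: [-0.086, -0.675, 0.686, -0.257]
ft_force: [-5.9, 0.4, 5.8]
grip_width: 0.0202
```

Run:
```python
from h import *
P,M,o=state()
goto(cM+.008*AM,Rot(-AM,M[:,2]))
im=sceneneed()
crop(np.ascontiguousarray(im[:,:,::-1]),290,255,70,60,8,'pics/s16.png')
```

```text
t 18.9 pos [0.4784 0.2204 0.2233] q [ 0.26  0.34  2.02 -0.27  0.31  1.82] grip 0.0202 F [-5.9  0.4  5.8]
shift [-0.0012  0.02    0.0007] rows>= 0.04803111411682725  turn [-0.0005  0.     -0.0008] rows>= 0.02458131693729174
(np.float64(313.54429369513167), np.float64(284.5562649640862)) 12
spot [-0.0773  0.0202] ring [-0.0722  0.019 ] err mm [ 5.1 -1.2]
centre -0.374 side -0.011
```

View pics/s16.png

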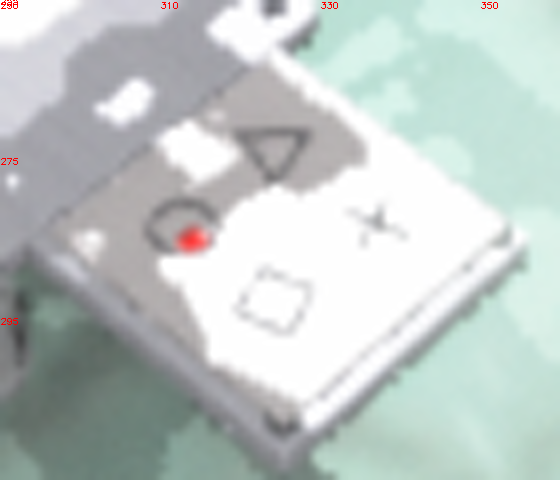

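Emit:
play_rows(
  series=[
    [0,0,0,0,0,0.03,0],
    [0,0,0,0,0,0.03,0],
    [0,0,0,0,0,0.03,0],
    [0,0,0,0,0,0.025,0],
    [0,0,0,0,0,0,0],
    [0,0,0,0,0,0,0],
    [0,0,0,0,0,0,0],
  ],
)

```text
time: 19.53
position: [0.4784, 0.2202, 0.2232]
tool_rot: [0.208, 0.71, -0.66, 0.132]
ft_force: [-4.6, -0.8, 5.6]
grip_width: 0.0196
```

Run:
```python
from h import *
im=sceneneed()
crop(np.ascontiguousarray(im[:,:,::-1]),290,255,70,60,8,'pics/s17.png')
```

```text
(np.float64(312.2720264317181), np.float64(283.06607929515417)) 10
spot [-0.0724  0.0193] ring [-0.0722  0.019 ] err mm [ 0.2 -0.3]
centre -0.019 side 0.021
```

View pics/s17.png

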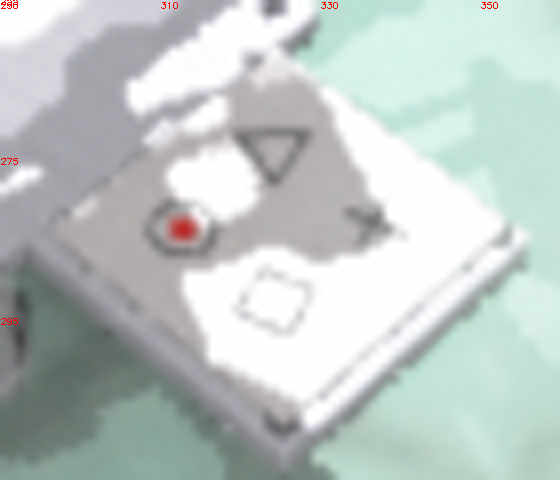

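The spot sits centred in the ring at (312.3,283). Next I'll release the knob, back off along its axis and check again.

Emit:
play_rows(
  series=[
    [0.5,0,0,0,0,0,0],
    [0.5,0,0,0,0,0,0],
    [0.5,0,0,0,0,0,0],
    [0.5,0,0,0,0,0,0],
    [0.5,0,-0.2,0,0,0,0],
    [0.5,0,-0.3,0,0,0,0],
    [0.5,0,-0.3,0,0,0,0],
    [0.5,0,-0.2,0,0,0,0],
    [0.5,0,0,0,0,0,0],
    [0.5,0,0,0,0,0,0],
    [0.5,0,0,0,0,0,0],
  ],
)

```text
time: 20.5
position: [0.432, 0.216, 0.3103]
tool_rot: [0.209, 0.71, -0.66, 0.13]
ft_force: [0.2, 0.7, -0.5]
grip_width: 0.0433
```

Run:
```python
from h import *
im=sceneneed()
crop(np.ascontiguousarray(im[:,:,::-1]),220,155,170,155,4,'pics/s18.png')
im=eyes.camera('wrist'); cv2.imwrite('pics/w18.png',im[:,:,::-1])
```

```text
(np.float64(312.40947075208913), np.float64(283.28551532033424)) 8
spot [-0.073   0.0195] ring [-0.0722  0.019 ] err mm [ 0.8 -0.5]
centre -0.064 side 0.025
```

View pics/s18.png

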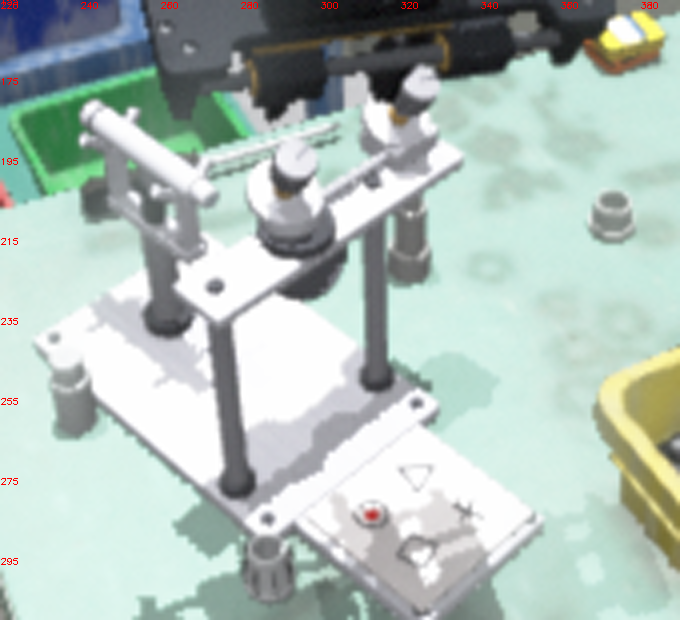

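View pics/w18.png

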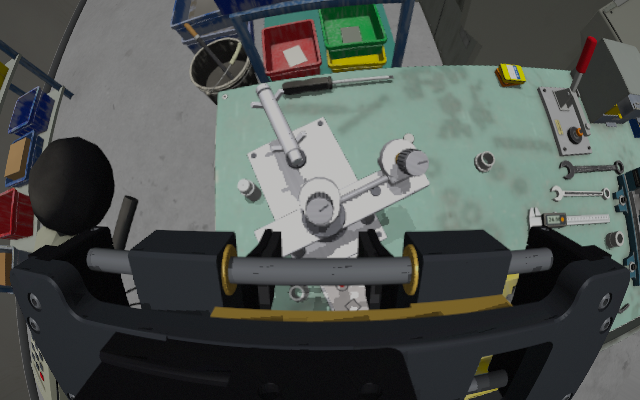

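The spot stays in the ring, the tube lies in the cradle and nothing else has moved, so I'll hand in.

Run:
```python
from rig import robot, ticket
o=robot.get_obs(); print(o['time'],abs(o['joint_velocities']).max())
print(ticket.hand_in())
```

```text
20.6 0.004798866980487322
the job is handed in; nothing more can be done
None
```

I laid the laser tube in the V-cradle with its nose towards the mirror and let go, and its light came on. I then turned the side screw about -1.88 rad and the middle screw about -1.3 rad, and handed in at 20.6 s.

- **Spot:** With the arm backed off, the spot measured about 1 mm from the ring's centre, and the picture shows it centred in the ring. Two earlier readings, taken while still gripping the middle knob, agreed to within about 1 mm.
- **Tube:** After I let go, its tail end measured at rig x = 181 mm, where a centred tube gives 182. It was within 1 mm across the groove. I did not measure its final height separately; the light being on and the pictures indicate it is seated.
- **Bystanders:** The last pictures showed the step shaft, sleeve, short shaft and collet standing where they were at the start. I checked this by eye, not by measurement.
- **Disagreements:** The scene camera placed the marks about 1.5 mm off along the rig, so I corrected for that using the four marks. The knob positions differed between views by 1–2 mm. No check failed.

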